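File the cutting templates and set the piece counter

ROBOT

A 6-joint arm with a two-finger parallel gripper is mounted at the origin on the work surface. World frame = base frame: x ahead of the robot, y to its left, z up, the work surface at z = 0. Lengths are in m, angles in rad, forces in N, time in s.
With the tool pointing down it reaches from about 0.35 to 0.975 m from the base axis. Payload 4.9 kg.
Tool frame: the origin (TCP) lies midway between the tips of the shut fingers; the grasp point (between the pads) lies 19 mm behind it; z points along the fingers, y is the line along which they close (so a half turn about z gives the same grasp; the last joint's range is limited). The gripper opens to 85 mm and grips with 20 to 120 N. Pads are 22 mm wide; open, the fingers measure 114 mm over their backs; the gripper's body (76 mm by 85 mm) begins 54 mm behind the grasp point. The pads swing forward as they close: fully open they stand 13 mm farther back than shut.
Start: joints at [1.106, 0.053, 1.613, -0, 1.476, -0.119], TCP at [0.212, 0.588, 0.231] pointing down, gripper open.
Joint ranges: [-3.01, 3.01], [-1.01, 2.22], [0.06, 2.58], [-1.02, 4.17], [0.09, 2.62], [-3.14, 3.14]. Speed limits (rad/s): [2.57, 2.57, 3.14, 3.14, 3.14, 3.14].

INTERFACE

Orientations are given as a unit quaternion [w, x, y, z].
In Python, from plant import state, grab_frame, job_done, cut_out, place_of gives the robot as it stands.
- The arm moves only by the tool jog_arm, never from a script. Its argument "motion" is text: rows parted by semicolons, each of 7 numbers parted by spaces: the opening in per cent of the stroke, from 0 (shut) to 100 (fully open), then the shift along the tool's x, y, z as a fraction of full scale, then the turn, a rotation vector about the tool's x, y, z as a fraction of full scale. A call has exactly 5 rows; each row is the pose to reach, as a shift and turn from the pose commanded when the call began, along the tool's axes at that moment; what a row does not reach only later rows make up. Full scale, the value 1, is 50 cm for a shift and 1.5 rad for a turn. A row lasts 1/8 s, in which the tool goes at most 62.5 mm and 10.7 degrees, less where a joint would pass 70% of its speed; a pose out of reach is approached as far as the arm can. A call with a number of a shift or a turn outside -1 to 1 is refused whole. A call with a gripper value outside its range is refused whole. The fingers move at their own pace and stop on an object; the grip force is fixed at half the most. Time passes only in rows, so rows that repeat a pose let the fingers close, or fill a call up. It gives the time, the measured TCP pose, the force, the opening and the grip force at its end, in the units of the state.
- state(): the state, without advancing time (a new reading comes with each control period).
- grab_frame(name): name is "scene" or "top" or "wrist"; returns a dict with "color" (480x640x3 uint8, red, green, blue), "range_z" (480x640 float32, m along the optical axis (not along the pixel's ray), 0 where there is no reading), "intrinsics" (3x3 intrinsics, pixels), "k1" (the pictures are not rectified: a ray, as slopes to the right and down, at radius r is drawn at 1 + k1 r^2 times it, then the intrinsics apply), "world_from_camera" (4x4, takes a point from camera to world coordinates). Camera axes: x right, y up, looking along -z (the intrinsics and any distortion apply to the point x, -y, -z); pixel columns grow to the right and rows downward; lengths in m; the calibration is good to about 2 mm. A picture is of the moment at which its call begins.
- job_done(): hands the job in; it is judged then, once.
Trained networks look in the newest picture that a camera, given by its name, has taken for a name from the list of things; names that differ only in an ending like _2 or _b are one class to them, and where a whole thing is asked for, a point or a joint stands for the part that bears it (a point fixed in the world has none). Each returns a list of dicts, best first, with "p" (0 to 1); they miss things now and then, are a little off and sometimes report something else, mostly with a low value. They report only what shows in the picture. A call takes as long as a camera call.
- cut_out(camera, thing): "pixels" (480x640 bool, what is visible of it).
- place_of(camera, thing): "at" ([x, y, z] in m, in world coordinates, good to about 4 mm: a listed point, or the origin of a listed thing).
The state is a dict: "time": time; "joint_pos": joint angles; "joint_vel": joint speeds; "joint_efforts": joint torques, N m; "tool_pos": TCP position; "tool_rot": TCP orientation; "contact_force": force on the tool from outside, world axes, zero at the start; "ft_torque": the same for the moment, N m; "gripper_width": opening from 0.0 (shut) to 1.0 (fully open); "grasp_force": force on a finger pad.
Only numpy, scipy, OpenCV 4.12 (cv2) and the standard library are available. Lean on these libraries where they do the work, as an engineer would, in place of code of your own. Each camera call takes 0.05 s, during which the arm holds its last target. There are 200 camera calls.

TASK

Put every pattern template that lies in the lanes of the raised board into the red tray, each lying flat inside it; their sides cannot be gripped in the lanes, so slide each one out over the board's end to get hold of it. Roll the counter's thumbwheel up, ridge by ridge, until it shows the number of templates in the tray, with that digit in line with the red pointers. Leave the other things on the table where they are.

Things in the scene. Friction and masses are not known exactly. Their poses are not given: they have to be found in the camera images.
- template_a: Thin flat white acrylic pattern template, a 110 x 54 x 2.5 mm plate (about 30 g), long along its own x; origin at the centre of its underside. Always there. Templates lie flat in the two lanes of the board, long side along the lane, at most two in a lane, one behind the other, 50 mm or more apart.
- template_b: Thin flat orange acrylic pattern template, a 110 x 54 x 2.5 mm plate (about 30 g), long along its own x; origin at the centre of its underside. May be absent. Pushed at a short edge it slides easily. In the lane it lies below the strips, so its sides cannot be gripped; where 35 to 45 mm sticks out over the board's end, fingers can straddle its width from above.
- template_c: Thin flat yellow acrylic pattern template, a 110 x 54 x 2.5 mm plate (about 30 g), long along its own x; origin at the centre of its underside. May be absent. It tips off when more than half overhangs; one that has fallen on the table is hard to get back.
- template_d: Thin flat blue acrylic pattern template, a 110 x 54 x 2.5 mm plate (about 30 g), long along its own x; origin at the centre of its underside. May be absent.
- board: Fixed raised board on the robot's left, 240 (x) x 380 (y) mm; origin at the centre of its underside. Two shallow lanes run along its full y length, open at both ends: grey floor 45 mm above the table, 62 mm wide, centred at x = -58 and +58 mm, between wooden strips 4 mm higher. Its -y end, 190 mm from the origin, faces the right half of the table, with clear table below.
- tray: Loose red open tray, outside 200 (x) x 142 (y) x 28 mm, walls 5 mm, floor 5 mm thick, 0.5 kg; origin at the centre of its underside, long along its x. It and the counter stand on the robot's right; which one is nearer the middle varies.
- counter: Fixed grey counter housing, 130 (x) x 90 (y) x 62 mm high; origin at the centre of its underside; its -x side faces the robot. One big thumbwheel stands out of the middle of its top. n blue pips on the flat between two ridges mean digit n (0 to 7); the digit in force is the flat 22.5 degrees past the top, on the wheel's far slope, between two red pointers.
- wheel_axle (a point): Centre of the wheel's axle, 50 mm above the table; the axle lies along the counter's y; axes as the counter's. White drum, radius 36 mm, width 34 mm, with 8 black straight ridges every 45 degrees, 5 mm thick, reaching to 45 mm radius (a top ridge stands 95 mm above the table). It turns with light friction (2.5 N at a ridge), no clicks, and stays where left.
- wheel (a joint): Wheel angle, rad; grows as its top is pushed away from the robot (counter's +x); reading = angle / 0.7854. At an exact digit one ridge stands upright and the next leans 45 degrees towards the robot: pushing that one on until it is upright adds 1. Turns both ways, -0.15 to 5.65; starts at 0 to 1.6.
- cone_orange: Bystander, to be left alone: orange thread cone, 60 mm wide, 115 mm high; origin at the centre of its underside.
- cone_black: Bystander, to be left alone: black thread cone, 60 mm wide, 115 mm high; origin at the centre of its underside.
- pattern_weight: Bystander, to be left alone: steel pattern weight, 52 mm wide, 30 mm high; origin at the centre of its underside.
- chalk_jar: Bystander, to be left alone: glass chalk jar, 50 mm wide, 60 mm high; origin at the centre of its underside.
- mug: Bystander, to be left alone: white mug, 80 mm wide, 90 mm high; origin at the centre of its underside.
- tape_roll: Bystander, to be left alone: yellow tape roll, 100 mm wide, 24 mm high; origin at the centre of its underside.
- glue_bottle: Bystander, to be left alone: white glue bottle, 56 mm wide, 140 mm high; origin at the centre of its underside.

How it is judged:
At the end, for the whole second after the job is handed in: Every template present lies flat (0.2 rad) at rest in the tray: centre within 60 mm of the tray's along each tray axis, underside below 25 mm above the tray's underside; tray flat on the table; wheel at rest within 0.16 rad of (number of templates) x 0.7854 rad (x of template_a in the frame of tray between -0.06 and 0.06 m and y of template_a in the frame of tray between -0.06 and 0.06 m and z of template_a in the frame of tray between 0 and 0.025 m and angle between the z axis of each of template_a, template_b, template_c, template_d and the z axis of tray, either way round below 0.2 rad and linear speed of each of template_a, template_b, template_c, template_d, tray below 0.02 m/s and x of template_b in the frame of tray between -0.06 and 0.06 m and y of template_b in the frame of tray between -0.06 and 0.06 m and z of template_b in the frame of tray between 0 and 0.025 m and x of template_c in the frame of tray between -0.06 and 0.06 m and y of template_c in the frame of tray between -0.06 and 0.06 m and z of template_c in the frame of tray between 0 and 0.025 m and x of template_d in the frame of tray between -0.06 and 0.06 m and y of template_d in the frame of tray between -0.06 and 0.06 m and z of template_d in the frame of tray between 0 and 0.025 m and (value of joint wheel above 2.98159 rad or (height (world z) of template_b below -9 m and value of joint wheel above 2.19619 rad) or (height (world z) of template_c below -9 m and value of joint wheel above 2.19619 rad) or (height (world z) of template_d below -9 m and value of joint wheel above 2.19619 rad)) and value of joint wheel below 3.30159 rad and (height (world z) of template_b above -9 m or value of joint wheel below 2.51619 rad) and (height (world z) of template_c above -9 m or value of joint wheel below 2.51619 rad) and (height (world z) of template_d above -9 m or value of joint wheel below 2.51619 rad) and velocity of joint wheel between -0.05 and 0.05 rad/s and angle between tray's own z axis and vertical below 0.05 rad and height (world z) of tray below 0.01 m); the robot touches nothing.
It fails at once if a bystander is moved more than 40 mm (distance of any of cone_orange, cone_black, pattern_weight, chalk_jar, mug, tape_roll, glue_bottle from where it was at the start of the episode above 0.04 m).
Of template_b, template_c, template_d only 2 to 3 are there at a start; the rules pass over those that are not, and their reading is None.
At some moment in a run one of tray may be knocked a few centimetres aside while the robot is not near it.
It also fails if it takes over 210 s, if anything falls off the work surface, if the arm or the gripper's body presses on something with over 40 N, if the wrist force passes 120 N, or if a joint passes its speed limit or range.

## Working session

There is one attempt and no reset: what is moved stays moved. The work goes in short steps, Python scripts to look and compute and a tool call to move; the robot and the scene stay as the last step left them, time stands still between calls to the robot, and variables do not carry over. Pictures are saved under pics/ and viewed, at most 14 in all, crops included, and the job is handed in when it is done.

Besides the shell and the picture viewer there is one more tool, called after ">>>" by a JSON object that holds its "op" and its "data", one argument or row to a line. jog_arm: Moves the arm, as the interface text tells. Shift numbers are shares of 50 cm and turn numbers shares of 1.5 rad, none past 1 either way. Its arguments: {"type":"object","properties":{"motion":{"type":"string"}},"required":["motion"]}

```bash
mkdir -p pics; ls
cat > h.py <<'E'
import numpy as np, cv2
from scipy.spatial.transform import Rotation as R
from plant import *
def world(f, mask=None):
    K=f["intrinsics"];k1=f["k1"];d=f["range_z"]
    v,u=np.mgrid[0:480,0:640]
    pts=np.stack([u,v],-1).reshape(-1,1,2).astype(np.float64)
    n=cv2.undistortPoints(pts,np.array(K,float),np.array([k1,0,0,0],float)).reshape(480,640,2)
    P=np.stack([n[...,0]*d,-n[...,1]*d,-d,np.ones_like(d)],-1)
    return (P@np.array(f["world_from_camera"]).T)[...,:3]
def save(f,name): cv2.imwrite("pics/"+name,f["color"][...,::-1])
def rect(W,m):
    m=cv2.erode(m.astype(np.uint8),np.ones((3,3)))>0
    p=W[m]; p=p[np.isfinite(p).all(1)]
    z=np.median(p[:,2]); p=p[abs(p[:,2]-z)<.01]
    (c,s,a)=cv2.minAreaRect(p[:,:2].astype(np.float32))
    return np.round(c,4),np.round(s,4),round(a,1),round(float(z),4)
E
python3 - <<'E'
from h import *
s=state();print(s)
for c in ["top","scene"]:
    f=grab_frame(c);save(f,c+"0.png");W=world(f)
    for t in ["template_a","tray","board","counter","wheel_axle","mug","glue_bottle","cone_orange","cone_black","pattern_weight","chalk_jar","tape_roll"]:
        print(c,t,[(round(float(o["p"]),2),np.round(o["at"],3).tolist()) for o in place_of(c,t)[:5]])
    if c=="top":
        for t in ["template_a","tray"]:
            for o in cut_out(c,t)[:5]:
                print(t,round(float(o["p"]),2),o["pixels"].sum(),rect(W,o["pixels"]) if o["pixels"].sum()>50 else "", np.argwhere(o["pixels"]).mean(0))
E
```

```text
pics
{'time': 0.0, 'joint_pos': array([ 1.10598654e+00,  5.33718692e-02,  1.61430355e+00,  5.75371560e-05,
        1.47599448e+00, -1.19019131e-01]), 'joint_vel': array([-0.00132442, -0.00015751,  0.00060401,  0.00078621,  0.00065721,
        0.00124479]), 'joint_efforts': array([-1.68948980e-03, -3.93681836e+01, -3.70169806e+01, -2.70224782e-04,
        7.05260580e-03, -9.00549821e-06]), 'tool_pos': array([0.21155195, 0.58744477, 0.23004801]), 'tool_rot': array([-3.26325987e-04,  1.72037846e-01,  9.85089793e-01, -9.86440936e-04]), 'contact_force': array([0.27517086, 0.5739393 , 0.105224  ]), 'ft_torque': array([ 0.00247407, -0.01049253, -0.02602692]), 'grasp_force': 0.0, 'gripper_width': 1.0010190371758099}
top template_a [(0.94, [0.587, 0.317, 0.048]), (0.9, [0.457, 0.144, 0.042]), (0.86, [0.568, 0.116, 0.041])]
top tray [(0.72, [0.496, -0.368, 0.0]), (0.36, [0.704, -0.02, 0.001]), (0.23, [0.566, 0.115, 0.046])]
top board [(0.76, [0.516, 0.224, -0.001])]
top counter [(0.9, [0.475, -0.16, 0.0])]
top wheel_axle [(0.56, [0.474, -0.163, 0.047])]
top mug [(0.63, [0.742, 0.247, -0.002]),
[... 1086 characters left out ...]
]), (0.6, [0.744, -0.132, 0.0])]
scene board [(0.78, [0.52, 0.217, -0.001]), (0.49, [0.4, 0.565, -0.004])]
scene counter [(0.72, [0.472, -0.162, -0.003]), (0.17, [0.583, 0.546, -0.002])]
scene wheel_axle [(0.63, [0.475, -0.161, 0.053])]
scene mug [(0.69, [0.749, 0.248, -0.003])]
scene glue_bottle [(0.7, [0.401, 0.564, 0.001]), (0.34, [0.742, -0.131, 0.003])]
scene cone_orange [(0.71, [0.721, -0.266, 0.002])]
scene cone_black [(0.84, [0.744, -0.131, 0.002]), (0.65, [0.521, 0.219, -0.001])]
scene pattern_weight [(0.67, [0.7, -0.016, 0.002]), (0.43, [0.402, 0.565, -0.002])]
scene chalk_jar [(0.56, [0.75, 0.133, -0.0])]
scene tape_roll [(0.9, [0.586, 0.541, -0.0]), (0.66, [0.585, 0.317, 0.045])]
```

View pics/top0.png

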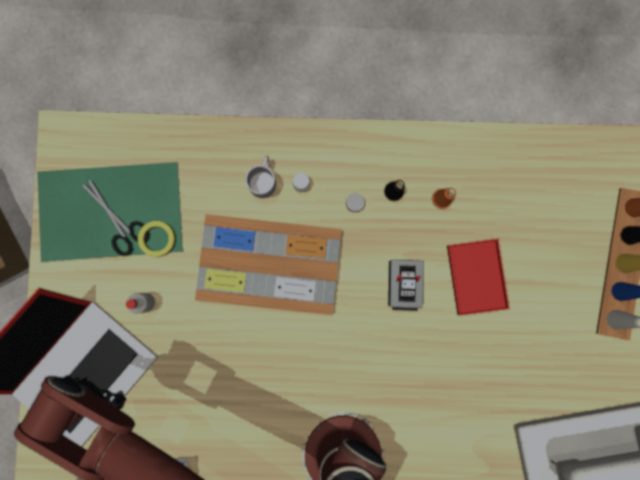

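View pics/scene0.png

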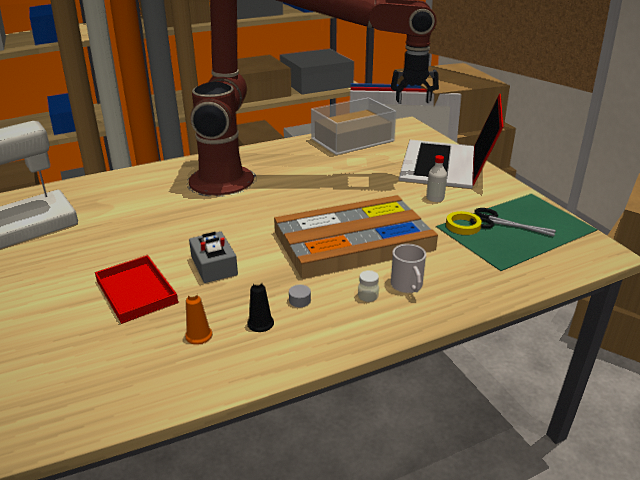

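Run:
```python
from h import *
f=grab_frame("top");W=world(f);c=f["color"].astype(int)
def m(cond,box):
    x0,x1,y0,y1=box
    return cond&(W[...,0]>x0)&(W[...,0]<x1)&(W[...,1]>y0)&(W[...,1]<y1)
red=(c[...,0]>120)&(c[...,1]<80)&(c[...,2]<80)
k=m(red,(.35,.65,-.5,-.25));p=W[k];print("tray",cv2.minAreaRect(p[:,:2].astype(np.float32)),np.percentile(p[:,2],[5,50,95]))
# board: top of strips z ~0.049
k=m((W[...,2]>.035)&(W[...,2]<.06),(.3,.7,-.03,.5));p=W[k];print("board",cv2.minAreaRect(p[:,:2].astype(np.float32)),k.sum(),np.median(p[:,2]))
```

```text
tray ((0.49864450097084045, -0.369243323802948), (0.19492141902446747, 0.14385950565338135), 9.065566062927246) [-0.00042074  0.00597765  0.02418866]
board ((0.5555120706558228, 0.19448590278625488), (0.4215483069419861, 0.3167295455932617), 85.23932647705078) 11875 0.04814301325594661
```

The four templates in the top view are blue (235,238), orange (307,246), yellow (225,280) and white (296,289). The counter is at (406,283) and the tray at (478,276). I'll move above the orange template first and look closer there.

```bash
cat >> h.py <<'E'
def yaw_R(deg):  # tool down, tool x at yaw
    a=np.radians(deg); return R.from_matrix(np.array([[np.cos(a),np.sin(a),0],[np.sin(a),-np.cos(a),0],[0,0,-1]]))
def go(p,yaw,frm=None):
    """fractions for a move from commanded/measured pose to p,yaw"""
    s=state() if frm is None else frm
    q=np.array(s["tool_rot"]);R0=R.from_quat(q[[1,2,3,0]])
    d=R0.inv().apply(np.array(p)-s["tool_pos"])/.5
    r=(R0.inv()*yaw_R(yaw)).as_rotvec()/1.5
    return np.round(d,4),np.round(r,4)
E
python3 -c "
from h import *
print(go([.574,.2,.2],85))"
```

```text
(array([-0.9444, -0.4846,  0.0626]), array([-0.    ,  0.    ,  0.8748]))
```

>>> {"op": "jog_arm", "data": {
  "motion": "0 -0.1 -0.05 0 0 0 0.1; 0 -0.2 -0.1 0 0 0 0.22; 0 -0.3 -0.15 0 0 0 0.34; 0 -0.4 -0.2 0.02 0 0 0.46; 0 -0.5 -0.25 0.03 0 0 0.58"
}}

```text
time: 2.08
tool_pos: [0.4055, 0.3842, 0.216]
tool_rot: [-0.0, 0.574, 0.819, 0.0]
contact_force: [0.4, 0.7, 0.7]
gripper_width: -0.001
grasp_force: 0.0
```

```bash
python3 -c "
from h import *
print(go([.574,.2,.2],85),state()['tool_pos'])"
```

```text
(array([-0.4614,  0.1905,  0.032 ]), array([ 0.00e+00, -1.00e-04,  2.91e-01])) [0.40554978 0.38416739 0.21600644]
```

>>> {"op": "jog_arm", "data": {
  "motion": "0 -0.12 0.05 0.01 0 0 0.1; 0 -0.24 0.1 0.02 0 0 0.2; 0 -0.36 0.15 0.03 0 0 0.29; 0 -0.461 0.19 0.032 0 0 0.291; 0 -0.461 0.19 0.032 0 0 0.291"
}}

```text
time: 2.7
tool_pos: [0.576, 0.1992, 0.2001]
tool_rot: [0.0, 0.737, 0.676, -0.0]
contact_force: [-0.3, 1.3, -0.6]
gripper_width: -0.003
grasp_force: 0.0
```

Run:
```python
from h import *
s=state();print(s["tool_pos"],s["tool_rot"])
f=grab_frame("wrist");save(f,"w1.png");W=world(f);np.save("W1.npy",W)
print(W[::80,::80,:].round(3).tolist()[2:4])
for o in cut_out("wrist","template_a")[:5]:
    k=o["pixels"];print(round(float(o["p"]),2),k.sum(),rect(W,k),f["color"][k].mean(0).round())
```

```text
[0.57601241 0.19923934 0.20006127] [ 2.73955744e-04  7.37225802e-01  6.75646370e-01 -1.57856032e-04]
[[[0.295, 0.266, 0.001], [0.365, 0.26, 0.001], [0.455, 0.257, 0.045], [0.519, 0.252, 0.051], [0.58, 0.246, 0.045], [0.652, 0.236, -0.0], [0.709, 0.234, 0.035], [0.776, 0.227, 0.031]], [[0.27, 0.193, -0.001], [0.345, 0.187, 0.001], [0.443, 0.192, 0.048], [0.509, 0.188, 0.051], [0.575, 0.18, 0.045], [0.65, 0.16, 0.001], [0.726, 0.154, 0.001], [0.803, 0.146, -0.0]]]
0.95 2428 (array([0.5712, 0.1531]), array([0.0403, 0.0516]), 86.3, 0.0478) [175.  89.  14.]
0.94 9422 (array([0.4686, 0.3242]), array([0.0816, 0.0541]), 85.5, 0.0478) [206. 207.  14.]
0.82 10115 (array([0.5842, 0.3094]), array([0.0919, 0.0524]), 84.3, 0.0478) [ 68. 125. 215.]
0.63 7428 (array([0.4517, 0.1457]), array([0.1092, 0.0541]), 84.9, 0.0479) [193. 193. 191.]
```

View pics/w1.png

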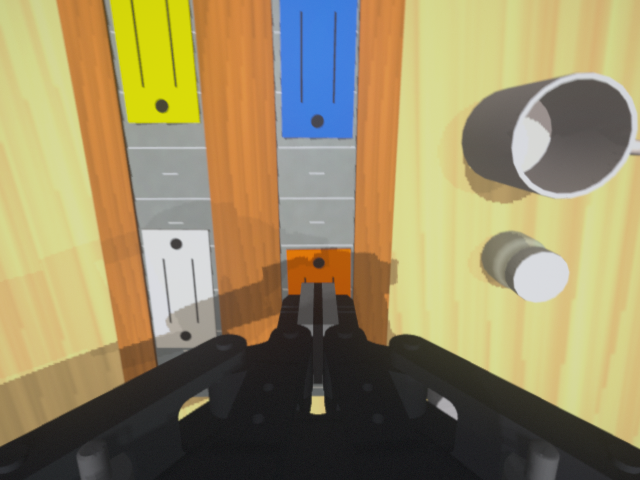

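The wrist view shows the orange template's rear edge at row 248, blue's front at row 137, white at (178,290) and yellow's front at row 123. The lane floor reads 0.045 m and the fingers are centred over the lane, so I'll descend.

>>> {"op": "jog_arm", "data": {
  "motion": "0 0 0.003 0.1 0 0 0; 0 0 0.003 0.2 0 0 0; 0 0 0.003 0.27 0 0 0; 0 0 0.003 0.298 0 0 0; 0 0 0.003 0.304 0 0 0"
}}

```text
time: 3.42
tool_pos: [0.5748, 0.2033, 0.0482]
tool_rot: [-0.0, 0.735, 0.678, -0.0]
contact_force: [0.1, 0.7, -0.3]
gripper_width: -0.003
grasp_force: 0.0
```

>>> {"op": "jog_arm", "data": {
  "motion": "0 0 0 0 0 0 0; 0 0 0 0.001 0 0 0; 0 0 0 0.002 0 0 0; 0 0 0 0.003 0 0 0; 0 0 0 0.004 0 0 0"
}}

```text
time: 4.05
tool_pos: [0.5754, 0.2024, 0.0464]
tool_rot: [0.0, 0.735, 0.678, 0.0]
contact_force: [-0.0, -0.8, 1.4]
gripper_width: -0.001
grasp_force: 0.0
```

>>> {"op": "jog_arm", "data": {
  "motion": "0 -0.03 0 0 0 0 0; 0 -0.06 0 0 0 0 0; 0 -0.09 0 0 0 0 0; 0 -0.12 0 0 0 0 0; 0 -0.14 0 0 0 0 0"
}}

```text
time: 4.68
tool_pos: [0.5696, 0.1314, 0.0463]
tool_rot: [0.0, 0.736, 0.677, 0.0]
contact_force: [-0.2, 0.2, 0.2]
gripper_width: -0.0
grasp_force: 0.1
```

```bash
cat >> h.py <<'E'
u=np.array([np.cos(np.radians(85)),np.sin(np.radians(85))]);v=np.array([u[1],-u[0]])
O=np.array([.501,.031])
def lane(p): d=np.asarray(p)[...,:2]-O; return d@u,d@v
E
python3 - <<'E'
from h import *
s=state();print(s["tool_pos"],s["contact_force"],lane(s["tool_pos"]))
f=grab_frame("top");save(f,"t2.png");W=world(f)
a,b=lane(W)
for nm,lo,hi in [("lane-",-.075,-.04),("mid",-.015,.015),("lane+",.04,.075)]:
    for z0,z1 in [(.0415,.0465),(.0465,.053)]:
        k=(b>lo)&(b<hi)&(W[...,2]>z0)&(W[...,2]<z1)&(abs(a)<.2);print(nm,z0,k.sum(),np.sort(a[k])[:12].round(3))
for o in cut_out("top","template_a")[:5]:
    k=o["pixels"];r=rect(W,k);print(round(float(o["p"]),2),r,lane(r[0]),f["color"][k].mean(0).round())
cv2.imwrite("pics/t2c.png",cv2.resize(f["color"][200:330,180:380,::-1],None,fx=4,fy=4))
E
```

```text
[0.5695788  0.13140125 0.0463278 ] [-0.2247635   0.18774721  0.22402204] (np.float64(0.1059962283916208), np.float64(0.059567294493399585))
lane- 0.0415 118 [-0.156 -0.155 -0.155 -0.155 -0.154 -0.001 -0.    -0.     0.     0.001
  0.002  0.004]
lane- 0.0465 111 [-0.174 -0.155 -0.154 -0.154 -0.002 -0.001 -0.001 -0.    -0.     0.001
  0.001  0.001]
mid 0.0415 85 [-0.151  0.003  0.006  0.007  0.009  0.009  0.01   0.01   0.013  0.014
  0.014  0.016]
mid 0.0465 366 [-0.173 -0.151 -0.15  -0.002 -0.001 -0.001 -0.     0.     0.001  0.001
  0.001  0.002]
lane+ 0.0415 91 [-0.015 -0.013 -0.013 -0.012 -0.011 -0.011 -0.01  -0.01  -0.008 -0.007
 -0.007 -0.005]
lane+ 0.0465 156 [-0.192 -0.147 -0.146 -0.146 -0.146 -0.015 -0.014 -0.014 -0.014 -0.013
 -0.013 -0.013]
0.74 (array([0.4718, 0.3369]), array([0.1021, 0.0474]), 84.9, 0.048) (np.float64(0.3021910104580333), np.float64(-0.05574982689078759)) [164. 166.  96.]
0.63 (array([0.5866, 0.3157]), array([0.108 , 0.0524]), 84.8, 0.048) (np.float64(0.29107716212591944), np.float64(0.06046102619639516)) [ 73. 105. 157.]
0.55 (array([0.5639, 0.0361]), array([0.0448, 0.0476]), 86.6, 0.048) (np.float64(0.010562689179095596), np.float64(0.06221615222195769)) [133.  80.  47.]
```

View pics/t2c.png

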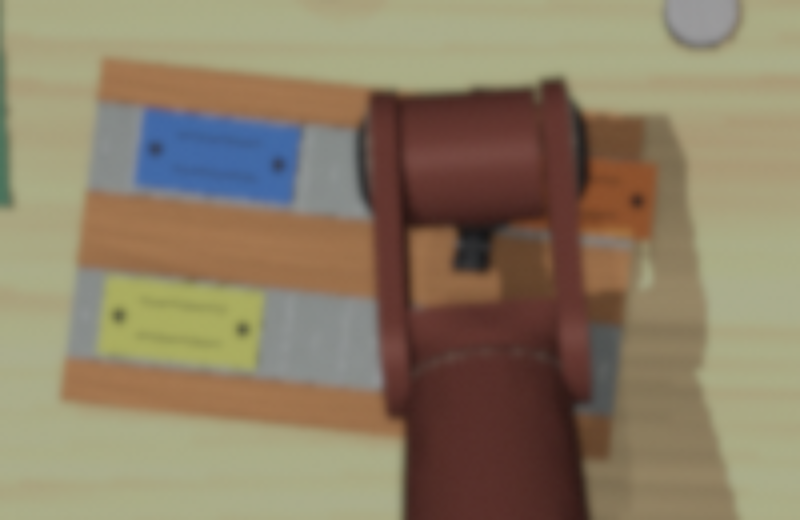

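The top view confirms it: the orange template sticks out about 14 mm past the board end, which sits at lane coordinate 0. I'll push 26 mm more, lift, open and move out over the end.

>>> {"op": "jog_arm", "data": {
  "motion": "0 -0.02 0 0 0 0 0; 0 -0.04 0 0 0 0 0; 0 -0.052 0 0 0 0 0; 0 -0.052 0 0 0 0 0; 0 -0.046 0 0 0 0 0"
}}

```text
time: 5.4
tool_pos: [0.5677, 0.1098, 0.0462]
tool_rot: [-0.0, 0.735, 0.678, -0.0]
contact_force: [0.2, 0.2, -0.3]
gripper_width: -0.0
grasp_force: 0.0
```

>>> {"op": "jog_arm", "data": {
  "motion": "0 0 0 -0.08 0 0 0; 100 0 0 -0.16 0 0 0; 100 -0.1 0.002 -0.16 0 0 0; 100 -0.2 0.002 -0.16 0 0 0; 100 -0.213 0.002 -0.16 0 0 0"
}}

```text
time: 6.02
tool_pos: [0.56, 0.0016, 0.1265]
tool_rot: [0.0, 0.736, 0.677, -0.0]
contact_force: [0.7, -1.0, 0.3]
gripper_width: 0.851
grasp_force: 0.0
```

Run:
```python
from h import *
s=state();print(s["tool_pos"],s["gripper_width"],lane(s["tool_pos"]))
f=grab_frame("wrist");save(f,"w3.png");W=world(f)
for o in cut_out("wrist","template_a")[:3]:
    k=o["pixels"];r=rect(W,k);p=W[k];p=p[abs(p[:,2]-r[3])<.006];a,b=lane(p);print(round(float(o["p"]),2),r,np.percentile(a,[1,99]),np.percentile(b,[1,99]),f["color"][k].mean(0).round())
```

```text
[0.56003391 0.00160074 0.12647076] 0.8507021179856763 (np.float64(-0.024142238156549402), np.float64(0.06137158535570851))
0.85 (array([0.4491, 0.1182]), array([0.0561, 0.056 ]), 85.1, 0.0478) [0.05473104 0.10932443] [-0.08635551 -0.03219826] [182. 184. 190.]
0.56 (array([0.5628, 0.0418]), array([0.1095, 0.054 ]), 85.3, 0.0478) [-0.03709276  0.07029824] [0.03399425 0.08713292] [196. 117.  14.]
0.24 (array([ 0.5063, -0.1175]), array([0.0202, 0.0754]), 73.6, 0.0343) [-0.15597063 -0.14394584] [-0.01578934  0.05259784] [69. 69. 66.]
```

View pics/w3.png

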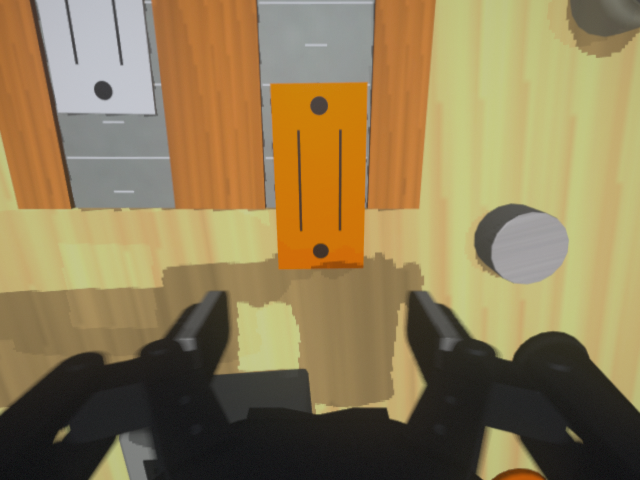

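The wrist view shows the orange plate centred between the fingers, front edge at row 268, with 39 mm of overhang. Descend and grip.

>>> {"op": "jog_arm", "data": {
  "motion": "100 0 0 0.08 0 0 0; 100 0 0 0.16 0 0 0; 100 0 0 0.205 0 0 0; 50 0 0 0.205 0 0 0; 40 0 0 0.205 0 0 0"
}}

```text
time: 6.75
tool_pos: [0.561, 0.0043, 0.0249]
tool_rot: [0.001, 0.735, 0.678, 0.001]
contact_force: [-1.9, 0.9, 1.4]
gripper_width: 0.615
grasp_force: 65.3
```

>>> {"op": "jog_arm", "data": {
  "motion": "40 0 0 0 0 0 0; 40 0 0 0 0 0 0; 40 0 0 0 0 0 0; 40 0 0 0 0 0 0; 40 0 0 -0.02 0 0 0"
}}

```text
time: 7.38
tool_pos: [0.5589, 0.0034, 0.0331]
tool_rot: [-0.001, 0.735, 0.678, -0.001]
contact_force: [-0.6, 0.7, -0.4]
gripper_width: 0.602
grasp_force: 62.5
```

>>> {"op": "jog_arm", "data": {
  "motion": "40 0 0 -0.06 0 0 0; 40 0 0 -0.14 0 0 0; 40 0 0 -0.22 0 0 0; 40 0 0 -0.25 0 0 0; 40 0 0 -0.25 0 0 0"
}}

```text
time: 8.0
tool_pos: [0.5604, 0.0034, 0.1595]
tool_rot: [0.001, 0.735, 0.678, 0.0]
contact_force: [-0.7, 0.3, -1.2]
gripper_width: 0.606
grasp_force: 62.5
```

Run:
```python
from h import *
s=state();print(s["tool_pos"],s["gripper_width"],s["grasp_force"])
f=grab_frame("top");W=world(f);c=f["color"].astype(int)
k=(c[...,0]>120)&(c[...,1]<80)&(c[...,2]<80)&(abs(W[...,0]-.5)<.17)&(abs(W[...,1]+.37)<.125)
print("tray",cv2.minAreaRect(W[k][:,:2].astype(np.float32)))
f=grab_frame("wrist");save(f,"w4.png");W=world(f)
for o in cut_out("wrist","template_a")[:2]:
    k=o["pixels"];print(rect(W,k),f["color"][k].mean(0).round())
print(go([.4595,-.375,.16],9))
```

```text
[0.56042422 0.0033567  0.15946717] 0.6064383912446999 62.51614451408386
tray ((0.4984992444515228, -0.36866363883018494), (0.19398923218250275, 0.14389409124851227), 9.519643783569336)
(array([0.4499, 0.124 ]), array([0.0668, 0.0549]), 84.8, 0.0478) [197. 199. 205.]
(array([0.5612, 0.0413]), array([0.111 , 0.0542]), 84.9, 0.1802) [198. 116.  13.]
(array([-0.7709, -0.1361, -0.0069]), array([-0.0024,  0.0018,  0.8881]))
```

>>> {"op": "jog_arm", "data": {
  "motion": "40 -0.1 -0.02 0 0 0 0.1; 40 -0.2 -0.04 0 0 0 0.22; 40 -0.3 -0.06 0 0 0 0.34; 40 -0.4 -0.075 0 0 0 0.46; 40 -0.5 -0.09 0 0 0 0.58"
}}

```text
time: 8.78
tool_pos: [0.4933, -0.2429, 0.1566]
tool_rot: [-0.001, 0.953, 0.302, -0.001]
contact_force: [0.9, 0.2, -0.3]
gripper_width: 0.604
grasp_force: 62.5
```

```bash
python3 -c "
from h import *
print(go([.4610,-.375,.16],9),state()['tool_pos'])"
```

```text
(array([-0.205 ,  0.1788, -0.0072]), array([-0.0019,  0.0013,  0.3042])) [ 0.49334185 -0.24290089  0.15657397]
```

>>> {"op": "jog_arm", "data": {
  "motion": "40 -0.08 0.07 0 0 0 0.11; 40 -0.16 0.14 0 0 0 0.22; 40 -0.205 0.179 -0.007 0 0 0.304; 40 -0.205 0.179 -0.007 0 0 0.304; 40 -0.205 0.179 -0.007 0 0 0.304"
}}

```text
time: 9.4
tool_pos: [0.463, -0.3732, 0.1606]
tool_rot: [-0.001, 0.997, 0.082, -0.001]
contact_force: [-0.4, 0.1, 0.2]
gripper_width: 0.602
grasp_force: 62.5
```

```bash
python3 -c "
from h import *
s=state();print(s['tool_pos'],go([.4610,-.375,.012],9),go([.501+.25*u[0]*.7+.06*v[0],.031+.175*u[1]+.06*v[1],.2],85))"
```

```text
[ 0.46295794 -0.37320515  0.16059507] (array([-0.004 ,  0.0037,  0.2972]), array([-0.0018,  0.0009,  0.005 ])) (array([ 0.4109, -1.0943, -0.0763]), array([-2.200e-03, -4.000e-04, -8.793e-01]))
```

>>> {"op": "jog_arm", "data": {
  "motion": "40 0 0 0.1 0 0 0; 40 0 0 0.2 0 0 0; 40 0 0 0.28 0 0 0; 40 -0.004 0.002 0.297 0 0 0.003; 40 -0.004 0.002 0.297 0 0 0.003"
}}

```text
time: 10.02
tool_pos: [0.4618, -0.375, 0.014]
tool_rot: [-0.0, 0.997, 0.08, -0.0]
contact_force: [-0.2, -0.8, 0.3]
gripper_width: 0.604
grasp_force: 62.6
```

>>> {"op": "jog_arm", "data": {
  "motion": "80 0 0 0 0 0 0; 80 0 0 0 0 0 0; 80 0 0 0 0 0 0; 80 0 0 -0.1 0 0 0; 80 0 0 -0.22 0 0 0"
}}

```text
time: 10.65
tool_pos: [0.4606, -0.3748, 0.1236]
tool_rot: [-0.001, 0.997, 0.079, -0.001]
contact_force: [0.4, -1.5, 0.1]
gripper_width: 0.8
grasp_force: 0.0
```

>>> {"op": "jog_arm", "data": {
  "motion": "40 0 0 -0.1 0 0 0; 0 0 -0.1 -0.15 0 0 -0.1; 0 0 -0.22 -0.15 0 0 -0.2; 0 0 -0.34 -0.15 0 0 -0.32; 0 0 -0.46 -0.15 0 0 -0.44"
}}

```text
time: 11.28
tool_pos: [0.4247, -0.147, 0.1993]
tool_rot: [0.0, 0.916, 0.4, 0.001]
contact_force: [0.4, -0.2, -0.4]
gripper_width: 0.005
grasp_force: 0.0
```

```bash
cat >> h.py <<'E'
def tray():
    f=grab_frame("top");W=world(f);c=f["color"].astype(int)
    box=(W[...,0]>.33)&(W[...,0]<.66)&(W[...,1]>-.5)&(W[...,1]<-.25)
    k=(c[...,0]>120)&(c[...,1]<70)&(c[...,2]<70)&box
    print("tray",cv2.minAreaRect(W[k][:,:2].astype(np.float32)))
    for o in cut_out("top","template_a"):
        q=o["pixels"]
        if q.sum()>100: 
            r=rect(W,q);print(round(float(o["p"]),2),r,"lane",np.round(lane(r[0]),3),f["color"][q].mean(0).round())
    return f
def at(a,b,z): 
    p=O+a*u+b*v; return [p[0],p[1],z]
E
python3 -c "
from h import *
s=state();print(s['tool_pos'],go(at(.19,-.055,.2),85))
tray()"
```

```text
[ 0.42474476 -0.14701393  0.19932056] (array([ 0.5978, -0.4497, -0.0015]), array([ 9.000e-04, -2.000e-04, -4.397e-01]))
tray ((0.4983408451080322, -0.368019700050354), (0.19339269399642944, 0.1427621692419052), 9.140707015991211)
0.93 (array([0.4522, 0.1433]), array([0.1032, 0.0473]), 86.4, 0.0485) lane [ 0.108 -0.058] [161. 163. 166.]
0.9 (array([ 0.4975, -0.3718]), array([0.1023, 0.0484]), 8.0, 0.0083) lane [-0.402  0.032] [156. 103.  56.]
0.88 (array([0.4715, 0.3364]), array([0.1047, 0.0481]), 84.0, 0.0482) lane [ 0.302 -0.056] [160. 162.  94.]
0.77 (array([0.5856, 0.3148]), array([0.1042, 0.0502]), 84.5, 0.0482) lane [0.29 0.06] [ 69. 101. 155.]
```

Orange lies flat at the tray's centre. Next is white.

>>> {"op": "jog_arm", "data": {
  "motion": "0 0.11 -0.08 0 0 0 -0.11; 0 0.22 -0.16 0 0 0 -0.22; 0 0.33 -0.25 0 0 0 -0.33; 0 0.44 -0.34 0 0 0 -0.439; 0 0.54 -0.42 0 0 0 -0.44"
}}

```text
time: 12.0
tool_pos: [0.4545, 0.1642, 0.1995]
tool_rot: [0.001, 0.739, 0.674, 0.001]
contact_force: [0.6, -1.0, -0.6]
gripper_width: 0.0
grasp_force: 0.0
```

```bash
python3 -c "
from h import *
s=state();print(s['tool_pos'],s['joint_vel'].round(2),lane(s['tool_pos']),go(at(.188,-.056,.05),85))"
```

```text
[0.4544899  0.16417954 0.1995206 ] [ 1.05  0.49 -0.39 -0.   -0.11  1.06] (np.float64(0.12861912534968914), np.float64(-0.05794047514601661)) (array([0.1187, 0.0027, 0.2991]), array([ 0.0013, -0.0001, -0.0032]))
```

>>> {"op": "jog_arm", "data": {
  "motion": "0 0.03 0 0 0 0 0; 0 0.06 0 0 0 0 0; 0 0.07 0 0 0 0 0; 0 0.07 0 0 0 0 0; 0 0.07 0 0 0 0 0"
}}

```text
time: 12.62
tool_pos: [0.4575, 0.1964, 0.1988]
tool_rot: [0.0, 0.739, 0.673, -0.0]
contact_force: [0.6, -0.8, -0.0]
gripper_width: -0.002
grasp_force: 0.0
```

```bash
python3 -c "
from h import *
s=state();print(s['tool_pos'],lane(s['tool_pos']),go(at(.188,-.056,.046),85))"
```

```text
[0.45745125 0.19640575 0.1987707 ] (np.float64(0.16098080384905966), np.float64(-0.05779909953230847)) (array([0.0541, 0.0033, 0.3055]), array([ 0.    ,  0.0002, -0.0042]))
```

>>> {"op": "jog_arm", "data": {
  "motion": "0 0.054 0.003 0.08 0 0 -0.004; 0 0.054 0.003 0.18 0 0 -0.004; 0 0.054 0.003 0.26 0 0 -0.004; 0 0.054 0.003 0.295 0 0 -0.004; 0 0.054 0.003 0.3 0 0 -0.004"
}}

```text
time: 13.25
tool_pos: [0.461, 0.2235, 0.0482]
tool_rot: [-0.0, 0.737, 0.676, -0.001]
contact_force: [0.2, -0.0, 0.2]
gripper_width: -0.001
grasp_force: 0.0
```

```bash
python3 -c "
from h import *
s=state();print(s['tool_pos'],lane(s['tool_pos']),go(at(.188,-.056,.046),85))"
```

```text
[0.46095203 0.223543   0.0481995 ] (np.float64(0.18831990128720993), np.float64(-0.056676805995156315)) (array([-0.0006,  0.0014,  0.0044]), array([-0.001 ,  0.0004,  0.0004]))
```

>>> {"op": "jog_arm", "data": {
  "motion": "0 0 0.001 0.0045 0 0 0; 0 0 0.001 0.0045 0 0 0; 0 -0.04 0.001 0.0045 0 0 0; 0 -0.08 0.001 0.0045 0 0 0; 0 -0.11 0.001 0.0045 0 0 0"
}}

```text
time: 13.88
tool_pos: [0.4576, 0.1682, 0.0476]
tool_rot: [0.0, 0.737, 0.676, 0.001]
contact_force: [-0.2, 2.4, 2.7]
gripper_width: 0.004
grasp_force: 1.2
```

>>> {"op": "jog_arm", "data": {
  "motion": "0 -0.03 0 0 0 0 0; 0 -0.06 0 0 0 0 0; 0 -0.09 0 0 0 0 0; 0 -0.104 0 0 0 0 0; 0 -0.104 0 0 0 0 0"
}}

```text
time: 14.5
tool_pos: [0.4534, 0.1163, 0.0475]
tool_rot: [0.001, 0.737, 0.676, 0.0]
contact_force: [-0.6, -0.5, 6.2]
gripper_width: 0.005
grasp_force: 3.2
```

>>> {"op": "jog_arm", "data": {
  "motion": "0 0.006 0 -0.08 0 0 0; 100 0 0 -0.16 0 0 0; 100 -0.1 0 -0.16 0 0 0; 100 -0.2 0 -0.16 0 0 0; 100 -0.21 0 -0.16 0 0 0"
}}

```text
time: 15.12
tool_pos: [0.4425, 0.01, 0.1258]
tool_rot: [-0.0, 0.738, 0.675, -0.001]
contact_force: [-0.7, 0.4, 1.1]
gripper_width: 0.845
grasp_force: 0.0
```

```bash
cat >> h.py <<'E'
def near(tgt=None):
    s=state();print(s["tool_pos"],s["gripper_width"],"lane",np.round(lane(s["tool_pos"]),4))
    f=grab_frame("wrist");W=world(f)
    for o in cut_out("wrist","template_a")[:3]:
        k=o["pixels"];r=rect(W,k);p=W[k];p=p[abs(p[:,2]-r[3])<.006];a,b=lane(p);print(round(float(o["p"]),2),r,np.percentile(a,[1,99]).round(4),np.percentile(b,[1,99]).round(4),f["color"][k].mean(0).round())
    if tgt: print(go(at(*tgt),85))
    return f
E
python3 -c "
from h import *
near((-.024,-.056,.024))"
```

```text
[0.44245276 0.00996783 0.12579931] 0.8453274259144758 lane [-0.0261 -0.0565]
0.82 (array([0.4475, 0.1022]), array([0.085 , 0.0536]), 84.7, 0.0478) [0.0242 0.1078] [-0.0858 -0.0329] [181. 183. 189.]
(array([2.000e-04, 9.000e-04, 2.037e-01]), array([-0.001 ,  0.0001, -0.0005]))
```

The white plate was pushed only part of the way because the finger rode up over its edge. I'll go back behind it and set down lower.

>>> {"op": "jog_arm", "data": {
  "motion": "0 0.1 0.001 0 0 0 0; 0 0.2 0.001 0 0 0 0; 0 0.3 0.001 0 0 0 0; 0 0.37 0.001 0 0 0 0; 0 0.37 0.001 0.08 0 0 0"
}}

```text
time: 15.85
tool_pos: [0.4624, 0.2012, 0.0894]
tool_rot: [0.002, 0.735, 0.678, 0.003]
contact_force: [0.5, 0.4, -0.2]
gripper_width: 0.001
grasp_force: 0.0
```

>>> {"op": "jog_arm", "data": {
  "motion": "0 0 0 0.05 0 0 0; 0 0 0 0.07 0 0 0; 0 0 0 0.075 0 0 0; 0 0 0 0.075 0 0 0; 0 0 0 0.075 0 0 0"
}}

```text
time: 16.48
tool_pos: [0.4609, 0.1973, 0.0503]
tool_rot: [0.001, 0.737, 0.676, 0.001]
contact_force: [0.1, 0.1, -0.1]
gripper_width: 0.002
grasp_force: 0.0
```

```bash
python3 -c "
from h import *
near((.157,-.056,.0453))"
```

```text
[0.46087102 0.19727242 0.0502813 ] 0.002062713351166216 lane [ 0.1621 -0.0545]
0.98 (array([0.466, 0.297]), array([0.0272, 0.054 ]), 85.2, 0.0478) [0.2484 0.2749] [-0.0845 -0.0315] [213. 215.  21.]
0.85 (array([0.4547, 0.1477]), array([0.016 , 0.0052]), 85.4, 0.0479) [0.1039 0.1202] [-0.0593 -0.0532] [154. 149. 141.]
0.78 (array([0.57  , 0.2825]), array([0.0373, 0.0333]), 84.9, 0.0478) [0.2382 0.2742] [0.0309 0.0599] [ 32.  95. 186.]
(array([-0.01  , -0.0027,  0.0094]), array([ 0.0011, -0.0004,  0.0007]))
```

>>> {"op": "jog_arm", "data": {
  "motion": "0 0 -0.003 0.005 0 0 0; 0 0 -0.003 0.009 0 0 0; 0 0 -0.003 0.0105 0 0 0; 0 0 -0.003 0.0105 0 0 0; 0 0 -0.003 0.0105 0 0 0"
}}

```text
time: 17.2
tool_pos: [0.4584, 0.1972, 0.045]
tool_rot: [-0.0, 0.737, 0.676, -0.001]
contact_force: [-4.2, -0.9, 9.0]
gripper_width: 0.002
grasp_force: 4.6
```

>>> {"op": "jog_arm", "data": {
  "motion": "0 -0.02 0 -0.001 0 0 0; 0 -0.045 0 -0.001 0 0 0; 0 -0.07 0 -0.001 0 0 0; 0 -0.1 0 -0.001 0 0 0; 0 -0.12 0 -0.001 0 0 0"
}}

```text
time: 17.82
tool_pos: [0.4539, 0.1368, 0.045]
tool_rot: [0.0, 0.737, 0.676, 0.001]
contact_force: [0.6, 4.7, 5.3]
gripper_width: -0.0
grasp_force: 2.9
```

>>> {"op": "jog_arm", "data": {
  "motion": "0 -0.02 0 0 0 0 0; 0 -0.034 0 0 0 0 0; 0 -0.042 0 0 0 0 0; 0 -0.042 0 0 0 0 0; 0 -0.036 0 0 0 0 0"
}}

```text
time: 18.45
tool_pos: [0.4522, 0.117, 0.045]
tool_rot: [0.002, 0.737, 0.676, -0.001]
contact_force: [-0.7, -5.4, 7.0]
gripper_width: 0.002
grasp_force: 3.9
```

>>> {"op": "jog_arm", "data": {
  "motion": "0 0 0 -0.08 0 0 0; 100 0 0 -0.16 0 0 0; 100 -0.1 0 -0.16 0 0 0; 100 -0.2 0 -0.16 0 0 0; 100 -0.214 0 -0.16 0 0 0"
}}

```text
time: 19.08
tool_pos: [0.4411, 0.0099, 0.1232]
tool_rot: [-0.0, 0.738, 0.674, -0.001]
contact_force: [0.4, 0.6, 0.6]
gripper_width: 0.849
grasp_force: 0.0
```

```bash
python3 -c "
from h import *
near((-.024,-.057,.024))"
```

```text
[0.44114319 0.0099067  0.12322447] 0.8491567440325982 lane [-0.0262 -0.0578]
0.63 (array([0.4436, 0.0508]), array([0.109 , 0.0529]), 84.6, 0.0478) [-0.0384  0.0687] [-0.0851 -0.0326] [179. 182. 187.]
(array([0.0009, 0.0014, 0.1987]), array([-0.0013,  0.0003, -0.0009]))
```

>>> {"op": "jog_arm", "data": {
  "motion": "100 0.003 -0.001 0.08 0 0 0; 100 0.003 -0.001 0.16 0 0 0; 100 0.003 -0.001 0.198 0 0 0; 40 0.003 -0.001 0.198 0 0 0; 40 0.003 -0.001 0.198 0 0 0"
}}

```text
time: 19.8
tool_pos: [0.4427, 0.0149, 0.026]
tool_rot: [0.0, 0.737, 0.676, 0.0]
contact_force: [-2.6, 0.8, 2.2]
gripper_width: 0.612
grasp_force: 65.7
```

>>> {"op": "jog_arm", "data": {
  "motion": "40 0 0 0 0 0 0; 40 0 0 0 0 0 0; 40 0 0 -0.02 0 0 0; 40 0 0 -0.1 0 0 0; 40 0 0 -0.2 0 0 0"
}}

```text
time: 20.42
tool_pos: [0.4412, 0.0145, 0.126]
tool_rot: [-0.001, 0.737, 0.676, -0.001]
contact_force: [0.7, -0.8, -0.3]
gripper_width: 0.604
grasp_force: 62.6
```

>>> {"op": "jog_arm", "data": {
  "motion": "40 0 0 -0.07 0 0 0; 40 -0.1 0 -0.09 0 0 0.1; 40 -0.2 0 -0.09 0 0 0.2; 40 -0.3 0.01 -0.09 0 0 0.32; 40 -0.4 0.02 -0.09 0 0 0.44"
}}

```text
time: 21.05
tool_pos: [0.4348, -0.1874, 0.1715]
tool_rot: [0.001, 0.917, 0.398, 0.001]
contact_force: [1.1, 0.1, -0.2]
gripper_width: 0.603
grasp_force: 62.6
```

```bash
python3 -c "
from h import *
near(); print(go([.461,-.375,.16],9));tray()"
```

```text
[ 0.43483512 -0.18741141  0.1714612 ] 0.6027096409072991 lane [-0.2233 -0.0469]
0.64 (array([ 0.4746, -0.1613]), array([0.0869, 0.128 ]), 89.9, 0.0623) [-0.2349 -0.1457] [-0.075   0.0565] [129. 129. 121.]
0.55 (array([ 0.4574, -0.1608]), array([0.1104, 0.054 ]), 46.7, 0.1928) [-0.2452 -0.1413] [-0.0723  0.0221] [168. 169. 171.]
(array([-0.2348,  0.2918,  0.0239]), array([1.600e-03, 1.000e-04, 4.405e-01]))
tray ((0.49848437309265137, -0.3686366081237793), (0.1931658387184143, 0.1430581659078598), 9.208685874938965)
0.82 (array([0.4718, 0.3366]), array([0.1007, 0.0483]), 85.6, 0.0479) lane [ 0.302 -0.056] [161. 163.  94.]
0.67 (array([0.5866, 0.317 ]), array([0.1018, 0.0475]), 83.3, 0.0482) lane [0.292 0.06 ] [ 67. 101. 156.]
0.65 (array([ 0.4714, -0.1509]), array([0.0679, 0.0472]), 46.8, 0.193) lane [-0.184 -0.014] [159. 161. 164.]
0.65 (array([0.4044, 0.5586]), array([0.0424, 0.0417]), 1.1, 0.0978) lane [ 0.517 -0.142] [114.  96.  89.]
0.64 (array([ 0.4995, -0.3731]), array([0.1047, 0.0518]), 10.2, 0.0081) lane [-0.403  0.034] [156. 102.  56.]
```

>>> {"op": "jog_arm", "data": {
  "motion": "40 -0.07 0.09 0 0 0 0.12; 40 -0.14 0.18 0 0 0 0.24; 40 -0.2 0.26 0 0 0 0.36; 40 -0.231 0.292 0.02 0 0 0.44; 40 -0.231 0.292 0.024 0 0 0.44"
}}

```text
time: 21.88
tool_pos: [0.4639, -0.369, 0.1577]
tool_rot: [-0.001, 0.997, 0.083, -0.0]
contact_force: [0.3, 0.5, -0.6]
gripper_width: 0.605
grasp_force: 62.7
```

>>> {"op": "jog_arm", "data": {
  "motion": "40 0 0 0 0 0 0; 40 0 0 0.1 0 0 0; 40 0 0 0.2 0 0 0; 40 0 0 0.28 0 0 0; 40 0 0 0.29 0 0 0"
}}

```text
time: 22.5
tool_pos: [0.4621, -0.3661, 0.0103]
tool_rot: [-0.003, 0.996, 0.084, -0.002]
contact_force: [-0.0, 0.4, -0.0]
gripper_width: 0.605
grasp_force: 62.7
```

>>> {"op": "jog_arm", "data": {
  "motion": "40 0 0 0 0 0 0; 80 0 0 0 0 0 0; 80 0 0 0 0 0 0; 80 0 0 0 0 0 0; 80 0 0 -0.1 0 0 0"
}}

```text
time: 23.12
tool_pos: [0.461, -0.3669, 0.0593]
tool_rot: [-0.004, 0.997, 0.082, -0.003]
contact_force: [0.2, -0.5, 0.8]
gripper_width: 0.801
grasp_force: 0.0
```

>>> {"op": "jog_arm", "data": {
  "motion": "80 0 0 -0.1 0 0 0; 40 0 0 -0.22 0 0 0; 0 0 -0.1 -0.25 0 0 -0.1; 0 0 -0.22 -0.25 0 0 -0.2; 0 0 -0.34 -0.25 0 0 -0.3"
}}

```text
time: 23.75
tool_pos: [0.4356, -0.2006, 0.1891]
tool_rot: [0.0, 0.953, 0.304, 0.001]
contact_force: [0.8, 0.9, 0.2]
gripper_width: -0.001
grasp_force: 0.0
```

```bash
python3 -c "
from h import *
tray();print(go(at(.37,.06,.19),85),state()['tool_pos'])"
```

```text
tray ((0.49847283959388733, -0.3683980405330658), (0.19447392225265503, 0.14263373613357544), 9.972538948059082)
0.93 (array([0.4729, 0.3372]), array([0.1068, 0.0504]), 85.2, 0.0483) lane [ 0.303 -0.055] [160. 161.  95.]
0.81 (array([0.5868, 0.3152]), array([0.1009, 0.0475]), 83.5, 0.0481) lane [0.291 0.061] [ 66. 101. 156.]
0.65 (array([ 0.499 , -0.3654]), array([0.1073, 0.0515]), 8.4, 0.0105) lane [-0.395  0.033] [154. 151. 153.]
(array([ 0.9461, -0.779 , -0.0023]), array([-0.0007, -0.0009, -0.5751])) [ 0.4348526  -0.19766497  0.18793601]
```

>>> {"op": "jog_arm", "data": {
  "motion": "0 0.09 -0.08 0 0 0 -0.11; 0 0.19 -0.155 0 0 0 -0.23; 0 0.285 -0.23 0 0 0 -0.35; 0 0.38 -0.31 0 0 0 -0.47; 0 0.47 -0.39 0 0 0 -0.575"
}}

```text
time: 24.48
tool_pos: [0.5162, 0.0946, 0.1889]
tool_rot: [0.001, 0.738, 0.675, 0.0]
contact_force: [0.7, -1.1, -1.3]
gripper_width: -0.003
grasp_force: 0.0
```

>>> {"op": "jog_arm", "data": {
  "motion": "0 0.1 0 0 0 0 0; 0 0.2 0 0 0 0 0; 0 0.3 0 0 0 0 0; 0 0.4 0 0 0 0 0; 0 0.4 0 0 0 0 0"
}}

```text
time: 25.1
tool_pos: [0.5344, 0.2946, 0.1883]
tool_rot: [-0.0, 0.738, 0.674, 0.0]
contact_force: [-0.5, -0.7, 0.3]
gripper_width: 0.005
grasp_force: 0.0
```

```bash
python3 -c "
from h import *
print(state()['joint_vel'].round(2));near((.37,.0605,.048))"
```

```text
[-0.05 -0.03  0.04 -0.03  0.01 -0.02]
[0.5343578  0.29456721 0.18832673] 0.004858691653944828 lane [0.2655 0.0103]
0.89 (array([0.5847, 0.3175]), array([0.1083, 0.0531]), 84.4, 0.0478) [0.2397 0.3467] [0.0321 0.0848] [ 54. 109. 201.]
0.6 (array([0.4695, 0.3384]), array([0.1088, 0.0537]), 85.2, 0.0478) [0.2501 0.3571] [-0.0845 -0.0313] [208. 210.  14.]
(array([0.2151, 0.0987, 0.2802]), array([ 0.    ,  0.0005, -0.004 ]))
```

>>> {"op": "jog_arm", "data": {
  "motion": "0 0.1 0.05 0 0 0 0; 0 0.2 0.096 0 0 0 -0.004; 0 0.215 0.096 0.1 0 0 -0.004; 0 0.215 0.096 0.2 0 0 -0.004; 0 0.215 0.096 0.26 0 0 -0.004"
}}

```text
time: 25.82
tool_pos: [0.591, 0.3921, 0.0547]
tool_rot: [-0.0, 0.738, 0.675, -0.002]
contact_force: [-0.2, -0.3, -0.8]
gripper_width: 0.003
grasp_force: 0.0
```

>>> {"op": "jog_arm", "data": {
  "motion": "0 0 0 0.01 0 0 0; 0 0 0 0.015 0 0 0; 0 0 0 0.015 0 0 0; 0 0 0 0.015 0 0 0; 0 0 0 0.015 0 0 0"
}}

```text
time: 26.45
tool_pos: [0.5924, 0.395, 0.052]
tool_rot: [0.0, 0.737, 0.676, 0.001]
contact_force: [-0.2, -1.0, 0.4]
gripper_width: -0.002
grasp_force: 0.0
```

```bash
python3 -c "
from h import *
s=state();print(s['tool_pos'],lane(s['tool_pos']),go(at(.37,.059,.045),85))"
```

```text
[0.59242304 0.39495076 0.05199284] (np.float64(0.3705338616534231), np.float64(0.05935475062221529)) (array([-0.0011, -0.0007,  0.014 ]), array([ 0.001 , -0.0006, -0.0001]))
```

>>> {"op": "jog_arm", "data": {
  "motion": "0 0 0 0.008 0 0 0; 0 0 0 0.0145 0 0 0; 0 0 0 0.0148 0 0 0; 0 0 0 0.0148 0 0 0; 0 0 0 0.0148 0 0 0"
}}

```text
time: 27.08
tool_pos: [0.5921, 0.3948, 0.0451]
tool_rot: [0.0, 0.737, 0.676, -0.0]
contact_force: [-3.4, -2.1, 7.8]
gripper_width: -0.003
grasp_force: 4.0
```

>>> {"op": "jog_arm", "data": {
  "motion": "0 -0.02 0 0 0 0 0; 0 -0.05 0 0 0 0 0; 0 -0.08 0 0 0 0 0; 0 -0.12 0 0 0 0 0; 0 -0.15 0 0 0 0 0"
}}

```text
time: 27.7
tool_pos: [0.5865, 0.3201, 0.045]
tool_rot: [-0.0, 0.738, 0.675, 0.002]
contact_force: [0.4, 4.5, 5.7]
gripper_width: 0.002
grasp_force: 2.8
```

>>> {"op": "jog_arm", "data": {
  "motion": "0 -0.03 0 0 0 0 0; 0 -0.06 0 0 0 0 0; 0 -0.1 0 0 0 0 0; 0 -0.14 0 0 0 0 0; 0 -0.17 0 0 0 0 0"
}}

```text
time: 28.32
tool_pos: [0.5791, 0.2353, 0.045]
tool_rot: [0.0, 0.738, 0.675, 0.002]
contact_force: [0.6, 4.9, 6.2]
gripper_width: 0.003
grasp_force: 3.1
```

>>> {"op": "jog_arm", "data": {
  "motion": "0 -0.03 0 0 0 0 0; 0 -0.06 0 0 0 0 0; 0 -0.1 0 0 0 0 0; 0 -0.14 0 0 0 0 0; 0 -0.17 0 0 0 0 0"
}}

```text
time: 28.95
tool_pos: [0.5716, 0.1506, 0.045]
tool_rot: [0.0, 0.738, 0.675, 0.002]
contact_force: [1.1, 6.4, 7.4]
gripper_width: 0.003
grasp_force: 3.5
```

>>> {"op": "jog_arm", "data": {
  "motion": "0 0 0 0 0 0 0; 0 0 0 0 0 0 0; 0 0 0 0 0 0 0; 0 0 0 0 0 0 0; 0 0 0 0 0 0 0"
}}

```text
time: 29.58
tool_pos: [0.5715, 0.1493, 0.045]
tool_rot: [0.001, 0.737, 0.675, 0.0]
contact_force: [-0.7, -1.1, 8.4]
gripper_width: 0.002
grasp_force: 4.4
```

```bash
python3 -c "
from h import *
s=state();print(s['tool_pos'],lane(s['tool_pos']),go(at(.0815,.059,.045),85))"
```

```text
[0.57150242 0.14930603 0.04502639] (np.float64(0.12400053163684209), np.float64(0.05992309032488311)) (array([-0.085 , -0.0018,  0.0002]), array([ 0.0015,  0.0009, -0.0003]))
```

>>> {"op": "jog_arm", "data": {
  "motion": "0 -0.03 0 0 0 0 0; 0 -0.06 -0.001 0 0 0 0; 0 -0.086 -0.001 0 0 0 0; 0 -0.086 -0.001 0 0 0 0; 0 -0.08 -0.001 0 0 0 0"
}}

```text
time: 30.2
tool_pos: [0.5674, 0.1081, 0.045]
tool_rot: [0.002, 0.737, 0.676, -0.001]
contact_force: [-1.4, -7.1, 10.1]
gripper_width: -0.001
grasp_force: 4.7
```

>>> {"op": "jog_arm", "data": {
  "motion": "0 0 0 -0.08 0 0 0; 100 0 0 -0.16 0 0 0; 100 -0.1 0 -0.16 0 0 0; 100 -0.2 0 -0.16 0 0 0; 100 -0.213 0 -0.16 0 0 0"
}}

```text
time: 30.82
tool_pos: [0.5559, 0.0018, 0.1224]
tool_rot: [-0.0, 0.739, 0.674, -0.001]
contact_force: [-0.4, 0.3, 0.2]
gripper_width: 0.842
grasp_force: 0.0
```

```bash
python3 -c "
from h import *
near((-.0235,.059,.025))"
```

```text
[0.55586075 0.00179654 0.12237823] 0.8419646865342179 lane [-0.0243  0.0572]
0.94 (array([0.5618, 0.0419]), array([0.1089, 0.0529]), 85.7, 0.0478) [-0.0372  0.07  ] [0.0332 0.0859] [ 52. 106. 193.]
(array([-0.0023,  0.0034,  0.1949]), array([-0.0012,  0.    , -0.0015]))
```

>>> {"op": "jog_arm", "data": {
  "motion": "100 0.001 0.003 0.08 0 0 -0.001; 100 0.001 0.003 0.16 0 0 -0.001; 100 0.001 0.003 0.195 0 0 -0.001; 40 0.001 0.003 0.195 0 0 -0.001; 40 0.001 0.003 0.195 0 0 -0.001"
}}

```text
time: 31.55
tool_pos: [0.56, 0.0052, 0.0276]
tool_rot: [0.001, 0.737, 0.676, 0.001]
contact_force: [-3.4, 0.3, 2.3]
gripper_width: 0.608
grasp_force: 66.0
```

>>> {"op": "jog_arm", "data": {
  "motion": "40 0 0 0 0 0 0; 40 0 0 0 0 0 0; 40 0 0 -0.02 0 0 0; 40 0 0 -0.1 0 0 0; 40 0 0 -0.2 0 0 0"
}}

```text
time: 32.17
tool_pos: [0.5574, 0.005, 0.126]
tool_rot: [-0.001, 0.737, 0.676, -0.001]
contact_force: [0.2, -0.2, 0.2]
gripper_width: 0.602
grasp_force: 62.5
```

>>> {"op": "jog_arm", "data": {
  "motion": "40 0 0 -0.07 0 0 0; 40 -0.1 -0.02 -0.09 0 0 0.1; 40 -0.2 -0.04 -0.09 0 0 0.2; 40 -0.3 -0.06 -0.09 0 0 0.32; 40 -0.4 -0.08 -0.09 0 0 0.44"
}}

```text
time: 32.8
tool_pos: [0.5009, -0.1923, 0.1717]
tool_rot: [0.0, 0.917, 0.398, 0.0]
contact_force: [0.4, -0.1, -0.4]
gripper_width: 0.603
grasp_force: 62.5
```

```bash
python3 -c "
from h import *
near(); print(go([.462,-.374,.165],9));tray()"
```

```text
[ 0.50094672 -0.19230101  0.171694  ] 0.6030764104529095 lane [-0.2225  0.0194]
0.84 (array([ 0.4992, -0.3649]), array([0.1091, 0.0546]), 10.0, 0.0106) [-0.4137 -0.3568] [-0.0247  0.0893] [208. 183. 184.]
0.77 (array([ 0.5241, -0.1655]), array([0.1103, 0.0542]), 46.4, 0.1914) [-0.244  -0.1402] [-0.0057  0.0891] [ 49. 110. 197.]
0.73 (array([ 0.5387, -0.3894]), array([0.0334, 0.0042]), 7.2, 0.0081) [-0.4215 -0.4087] [0.0568 0.0911] [225. 179. 168.]
(array([-0.3142,  0.1893,  0.014 ]), array([0.0011, 0.0006, 0.4404]))
tray ((0.49571526050567627, -0.35092854499816895), (0.19310566782951355, 0.1781943291425705), 9.229476928710938)
0.98 (array([ 0.5376, -0.156 ]), array([0.0668, 0.0469]), 46.4, 0.1917) lane [-0.183  0.053] [ 61.  94. 148.]
0.91 (array([0.4726, 0.3366]), array([0.1017, 0.0493]), 86.2, 0.0481) lane [ 0.302 -0.055] [162. 164.  94.]
```

>>> {"op": "jog_arm", "data": {
  "motion": "40 -0.08 0.06 0 0 0 0.12; 40 -0.17 0.12 0 0 0 0.24; 40 -0.26 0.17 0 0 0 0.36; 40 -0.314 0.193 0.01 0 0 0.44; 40 -0.314 0.193 0.014 0 0 0.44"
}}

```text
time: 33.62
tool_pos: [0.466, -0.3718, 0.1636]
tool_rot: [-0.0, 0.997, 0.082, -0.0]
contact_force: [0.2, 0.3, -0.1]
gripper_width: 0.602
grasp_force: 62.6
```

>>> {"op": "jog_arm", "data": {
  "motion": "40 0 0 0 0 0 0; 40 0 0 0.1 0 0 0; 40 0 0 0.2 0 0 0; 40 0 0 0.27 0 0 0; 40 0 0 0.29 0 0 0"
}}

```text
time: 34.25
tool_pos: [0.4653, -0.3685, 0.0162]
tool_rot: [-0.002, 0.996, 0.084, -0.002]
contact_force: [0.2, -0.3, 0.2]
gripper_width: 0.604
grasp_force: 62.6
```

>>> {"op": "jog_arm", "data": {
  "motion": "40 0 0 0 0 0 0; 80 0 0 0 0 0 0; 80 0 0 0 0 0 0; 80 0 0 0 0 0 0; 80 0 0 -0.1 0 0 0"
}}

```text
time: 34.88
tool_pos: [0.4632, -0.3689, 0.0649]
tool_rot: [-0.004, 0.997, 0.082, -0.003]
contact_force: [0.7, -0.5, -0.6]
gripper_width: 0.802
grasp_force: 0.0
```

>>> {"op": "jog_arm", "data": {
  "motion": "80 0 0 -0.1 0 0 0; 40 0 0 -0.22 0 0 0; 0 0 -0.1 -0.25 0 0 -0.1; 0 0 -0.22 -0.25 0 0 -0.2; 0 0 -0.34 -0.25 0 0 -0.3"
}}

```text
time: 35.5
tool_pos: [0.4379, -0.2027, 0.1948]
tool_rot: [0.001, 0.953, 0.304, 0.001]
contact_force: [0.1, 0.7, 0.3]
gripper_width: 0.006
grasp_force: 0.0
```

```bash
python3 -c "
from h import *
tray();print(go(at(.25,-.055,.19),85),state()['tool_pos'])"
```

```text
tray ((0.4984174966812134, -0.36756956577301025), (0.19321565330028534, 0.1414230316877365), 8.812037467956543)
0.95 (array([ 0.5026, -0.3661]), array([0.1052, 0.0512]), 7.4, 0.0131) lane [-0.395  0.036] [ 60.  83. 136.]
0.64 (array([0.4713, 0.3355]), array([0.1033, 0.0481]), 85.7, 0.0482) lane [ 0.301 -0.056] [161. 163.  94.]
0.51 (array([0.5192, 0.2186]), array([0.3739, 0.2335]), 85.0, 0.0478) lane [0.188 0.002] [144. 124. 105.]
(array([ 0.614 , -0.7523,  0.0087]), array([-5.000e-04, -9.000e-04, -5.751e-01])) [ 0.43711665 -0.19971317  0.19362959]
```

>>> {"op": "jog_arm", "data": {
  "motion": "0 0.09 -0.1 0 0 0 -0.11; 0 0.19 -0.2 0 0 0 -0.23; 0 0.28 -0.3 0 0 0 -0.35; 0 0.37 -0.4 0 0 0 -0.47; 0 0.46 -0.5 0 0 0 -0.575"
}}

```text
time: 36.22
tool_pos: [0.4791, 0.1075, 0.1946]
tool_rot: [0.001, 0.738, 0.675, 0.001]
contact_force: [0.6, 0.0, -0.0]
gripper_width: -0.0
grasp_force: 0.0
```

>>> {"op": "jog_arm", "data": {
  "motion": "0 0.1 0 0 0 0 0; 0 0.2 0 0 0 0 0; 0 0.3 0 0 0 0 0; 0 0.4 0 0 0 0 0; 0 0.4 0 0 0 0 0"
}}

```text
time: 36.85
tool_pos: [0.4976, 0.3074, 0.194]
tool_rot: [-0.0, 0.738, 0.674, 0.0]
contact_force: [-0.1, -1.0, -0.1]
gripper_width: 0.001
grasp_force: 0.0
```

```bash
python3 -c "
from h import *
near((.377,-.057,.048))"
```

```text
[0.49758186 0.30743374 0.19402822] 0.00084038691286371 lane [ 0.2751 -0.0275]
0.74 (array([0.4695, 0.3382]), array([0.1085, 0.0539]), 84.9, 0.0478) [0.2501 0.3575] [-0.0847 -0.0317] [202. 204.  15.]
(array([ 0.2087, -0.0606,  0.2915]), array([ 0.    ,  0.0004, -0.004 ]))
```

>>> {"op": "jog_arm", "data": {
  "motion": "0 0.1 -0.03 0 0 0 0; 0 0.2 -0.062 0 0 0 -0.004; 0 0.209 -0.062 0.1 0 0 -0.004; 0 0.209 -0.062 0.2 0 0 -0.004; 0 0.209 -0.062 0.28 0 0 -0.004"
}}

```text
time: 37.58
tool_pos: [0.4761, 0.4101, 0.0519]
tool_rot: [0.0, 0.738, 0.675, -0.001]
contact_force: [-0.5, -0.2, 0.5]
gripper_width: 0.002
grasp_force: 0.0
```

>>> {"op": "jog_arm", "data": {
  "motion": "0 0 0 0.004 0 0 0; 0 0 0 0.004 0 0 0; 0 0 0 0.004 0 0 0; 0 0 0 0.004 0 0 0; 0 0 0 0.004 0 0 0"
}}

```text
time: 38.2
tool_pos: [0.4767, 0.4123, 0.053]
tool_rot: [0.0, 0.737, 0.676, 0.001]
contact_force: [0.4, -0.4, 0.1]
gripper_width: -0.002
grasp_force: 0.0
```

```bash
python3 -c "
from h import *
s=state();print(s['tool_pos'],lane(s['tool_pos']),go(at(.377,-.058,.045),85))"
```

```text
[0.47665365 0.41234041 0.05300103] (np.float64(0.3777673713163991), np.float64(-0.057489712006070275)) (array([-0.0016, -0.001 ,  0.016 ]), array([ 0.0009, -0.0007, -0.0001]))
```

>>> {"op": "jog_arm", "data": {
  "motion": "0 0 -0.001 0.01 0 0 0; 0 0 -0.001 0.0165 0 0 0; 0 0 -0.001 0.0168 0 0 0; 0 0 -0.001 0.0168 0 0 0; 0 0 -0.001 0.0168 0 0 0"
}}

```text
time: 38.83
tool_pos: [0.4756, 0.4121, 0.045]
tool_rot: [-0.0, 0.737, 0.676, -0.001]
contact_force: [-3.8, -2.8, 9.6]
gripper_width: -0.001
grasp_force: 4.9
```

>>> {"op": "jog_arm", "data": {
  "motion": "0 -0.02 0 0 0 0 0; 0 -0.05 0 0 0 0 0; 0 -0.08 0 0 0 0 0; 0 -0.12 0 0 0 0 0; 0 -0.15 0 0 0 0 0"
}}

```text
time: 39.45
tool_pos: [0.4703, 0.3378, 0.0451]
tool_rot: [-0.0, 0.738, 0.675, 0.002]
contact_force: [0.5, 4.5, 5.6]
gripper_width: -0.001
grasp_force: 2.9
```

>>> {"op": "jog_arm", "data": {
  "motion": "0 -0.03 0 0 0 0 0; 0 -0.06 0 0 0 0 0; 0 -0.1 0 0 0 0 0; 0 -0.14 0 0 0 0 0; 0 -0.17 0 0 0 0 0"
}}

```text
time: 40.08
tool_pos: [0.4629, 0.253, 0.045]
tool_rot: [-0.0, 0.738, 0.675, 0.002]
contact_force: [0.4, 4.8, 5.8]
gripper_width: 0.002
grasp_force: 3.3
```

>>> {"op": "jog_arm", "data": {
  "motion": "0 -0.03 0 0 0 0 0; 0 -0.06 0 0 0 0 0; 0 -0.1 0 0 0 0 0; 0 -0.14 0 0 0 0 0; 0 -0.17 0 0 0 0 0"
}}

```text
time: 40.7
tool_pos: [0.4555, 0.1682, 0.045]
tool_rot: [0.0, 0.738, 0.675, 0.002]
contact_force: [0.7, 5.1, 7.8]
gripper_width: 0.0
grasp_force: 3.7
```

>>> {"op": "jog_arm", "data": {
  "motion": "0 0 0 0 0 0 0; 0 0 0 0 0 0 0; 0 0 0 0 0 0 0; 0 0 0 0 0 0 0; 0 0 0 0 0 0 0"
}}

```text
time: 41.32
tool_pos: [0.4554, 0.1671, 0.045]
tool_rot: [0.001, 0.737, 0.675, 0.0]
contact_force: [-0.7, -1.5, 9.9]
gripper_width: 0.0
grasp_force: 4.8
```

```bash
python3 -c "
from h import *
s=state();print(s['tool_pos'],lane(s['tool_pos']),go(at(.0815,-.058,.045),85))"
```

```text
[0.4553785  0.16707527 0.04500323] (np.float64(0.1315812896238086), np.float64(-0.05730764195883857)) (array([-1.002e-01, -1.400e-03,  1.000e-04]), array([ 0.0016,  0.0008, -0.0002]))
```

>>> {"op": "jog_arm", "data": {
  "motion": "0 -0.03 0 0 0 0 0; 0 -0.07 -0.001 0 0 0 0; 0 -0.101 -0.001 0 0 0 0; 0 -0.101 -0.001 0 0 0 0; 0 -0.095 -0.001 0 0 0 0"
}}

```text
time: 41.95
tool_pos: [0.4507, 0.1183, 0.045]
tool_rot: [0.003, 0.737, 0.676, -0.001]
contact_force: [-1.0, -8.3, 10.7]
gripper_width: 0.002
grasp_force: 5.2
```

>>> {"op": "jog_arm", "data": {
  "motion": "0 0 0 -0.08 0 0 0; 100 0 0 -0.16 0 0 0; 100 -0.1 0 -0.16 0 0 0; 100 -0.2 0 -0.16 0 0 0; 100 -0.213 0 -0.16 0 0 0"
}}

```text
time: 42.58
tool_pos: [0.4389, 0.0122, 0.1225]
tool_rot: [-0.0, 0.739, 0.674, -0.001]
contact_force: [-0.8, -0.3, -0.1]
gripper_width: 0.849
grasp_force: 0.0
```

```bash
python3 -c "
from h import *
near((-.0235,-.058,.025))"
```

```text
[0.43894154 0.01215646 0.1224743 ] 0.8492608648142067 lane [-0.0242 -0.0602]
0.65 (array([0.4446, 0.0515]), array([0.1101, 0.054 ]), 85.6, 0.0478) [-0.0379  0.0697] [-0.0848 -0.0314] [179. 181.  15.]
(array([-0.0021,  0.004 ,  0.1952]), array([-0.0011, -0.    , -0.0016]))
```

>>> {"op": "jog_arm", "data": {
  "motion": "100 0.001 0.004 0.08 0 0 -0.001; 100 0.001 0.004 0.16 0 0 -0.001; 100 0.001 0.004 0.195 0 0 -0.001; 40 0.001 0.004 0.195 0 0 -0.001; 40 0.001 0.004 0.195 0 0 -0.001"
}}

```text
time: 43.3
tool_pos: [0.4429, 0.0154, 0.0267]
tool_rot: [0.0, 0.736, 0.676, 0.0]
contact_force: [-2.8, 0.8, 1.1]
gripper_width: 0.607
grasp_force: 65.8
```

>>> {"op": "jog_arm", "data": {
  "motion": "40 0 0 0 0 0 0; 40 0 0 0 0 0 0; 40 0 0 -0.02 0 0 0; 40 0 0 -0.1 0 0 0; 40 0 0 -0.2 0 0 0"
}}

```text
time: 43.92
tool_pos: [0.4413, 0.0149, 0.1267]
tool_rot: [-0.001, 0.737, 0.676, -0.001]
contact_force: [0.5, -1.3, 0.6]
gripper_width: 0.602
grasp_force: 62.6
```

>>> {"op": "jog_arm", "data": {
  "motion": "40 0 0 -0.07 0 0 0; 40 -0.1 0 -0.09 0 0 0.1; 40 -0.2 0 -0.09 0 0 0.2; 40 -0.3 0.01 -0.09 0 0 0.32; 40 -0.4 0.02 -0.09 0 0 0.44"
}}

```text
time: 44.55
tool_pos: [0.435, -0.187, 0.1722]
tool_rot: [0.001, 0.917, 0.398, 0.001]
contact_force: [0.3, -0.2, -0.1]
gripper_width: 0.603
grasp_force: 62.6
```

```bash
python3 -c "
from h import *
near(); print(go([.462,-.374,.165],9));tray()"
```

```text
[ 0.4349736  -0.18695464  0.17216534] 0.6026635075925735 lane [-0.2229 -0.0468]
0.69 (array([ 0.502 , -0.3375]), array([0.0925, 0.0027]), 8.9, 0.0105) [-0.3806 -0.3549] [-0.021   0.0778] [173.  81.  82.]
0.66 (array([ 0.5022, -0.3662]), array([0.108 , 0.0548]), 8.7, 0.0131) [-0.4224 -0.3601] [-0.0188  0.0903] [ 64.  81. 152.]
0.65 (array([ 0.4578, -0.1605]), array([0.1103, 0.0538]), 46.4, 0.1927) [-0.2448 -0.1412] [-0.0719  0.0224] [176. 171.  13.]
(array([-0.2328,  0.2924,  0.0153]), array([1.500e-03, 1.000e-04, 4.405e-01]))
tray ((0.4988377094268799, -0.36801159381866455), (0.19337259232997894, 0.14207327365875244), 8.739974021911621)
0.68 (array([ 0.4718, -0.1519]), array([0.0678, 0.0458]), 45.7, 0.1928) lane [-0.185 -0.013] [159. 161.  85.]
0.66 (array([ 0.5034, -0.3665]), array([0.1026, 0.0479]), 7.9, 0.0132) lane [-0.396  0.037] [ 55.  85. 143.]
```

>>> {"op": "jog_arm", "data": {
  "motion": "40 -0.07 0.09 0 0 0 0.12; 40 -0.14 0.18 0 0 0 0.24; 40 -0.2 0.26 0 0 0 0.36; 40 -0.232 0.297 0.01 0 0 0.44; 40 -0.232 0.297 0.014 0 0 0.44"
}}

```text
time: 45.38
tool_pos: [0.4658, -0.3709, 0.1638]
tool_rot: [-0.0, 0.997, 0.083, -0.0]
contact_force: [-0.5, 0.9, -0.1]
gripper_width: 0.605
grasp_force: 62.7
```

>>> {"op": "jog_arm", "data": {
  "motion": "40 0 0 0 0 0 0; 40 0 0 0.1 0 0 0; 40 0 0 0.2 0 0 0; 40 0 0 0.27 0 0 0; 40 0 0 0.288 0 0 0"
}}

```text
time: 46.0
tool_pos: [0.4642, -0.3681, 0.0175]
tool_rot: [-0.002, 0.996, 0.084, -0.002]
contact_force: [1.1, -0.2, 0.6]
gripper_width: 0.602
grasp_force: 62.7
```

>>> {"op": "jog_arm", "data": {
  "motion": "40 0 0 0 0 0 0; 80 0 0 0 0 0 0; 80 0 0 0 0 0 0; 80 0 0 0 0 0 0; 80 0 0 -0.1 0 0 0"
}}

```text
time: 46.62
tool_pos: [0.4627, -0.3685, 0.066]
tool_rot: [-0.004, 0.997, 0.082, -0.003]
contact_force: [0.6, -1.5, -0.1]
gripper_width: 0.803
grasp_force: 0.0
```

>>> {"op": "jog_arm", "data": {
  "motion": "80 0 0 -0.1 0 0 0; 40 0 0 -0.22 0 0 0; 0 -0.05 -0.1 -0.3 0 0 0; 0 -0.1 -0.18 -0.3 0 0 0; 0 -0.15 -0.18 -0.3 0 0 0"
}}

```text
time: 47.25
tool_pos: [0.3761, -0.293, 0.2213]
tool_rot: [0.001, 0.997, 0.084, 0.001]
contact_force: [-0.6, -1.1, 0.8]
gripper_width: 0.0
grasp_force: 0.0
```

```bash
python3 -c "
from h import *
tray();s=state();print(s['tool_pos'],s['tool_rot'])
f=grab_frame('wrist');save(f,'w5.png');W=world(f)
for t in ['counter','wheel_axle']:
  for c in ['top','wrist']: print(t,c,[(round(float(o['p']),2),np.round(o['at'],4).tolist()) for o in place_of(c,t)[:2]])
"
```

```text
tray ((0.4981945753097534, -0.368142306804657), (0.19398880004882812, 0.14263463020324707), 9.000861167907715)
0.85 (array([ 0.5   , -0.3663]), array([0.1049, 0.0509]), 7.8, 0.0156) lane [-0.396  0.034] [160. 159.  82.]
[ 0.37548113 -0.29452358  0.22065418] [7.72356272e-04 9.96654670e-01 8.17236615e-02 3.39801648e-04]
counter top [(0.68, [0.475, -0.1574, 0.0011])]
counter wrist [(0.86, [0.4785, -0.1629, 0.002])]
wheel_axle top [(0.56, [0.4739, -0.165, 0.0482]), (0.5, [0.584, 0.5394, 0.0])]
wheel_axle wrist [(0.56, [0.4719, -0.1621, 0.0511])]
```

View pics/w5.png

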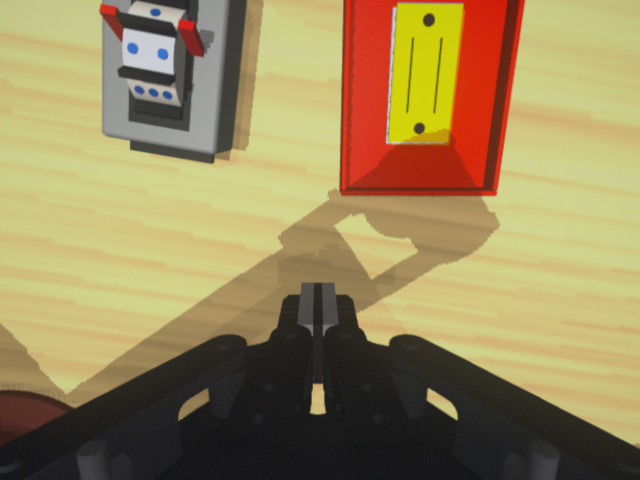

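All four templates are stacked in the tray, yellow on top at (428,75). The wheel shows 3 pips, 2 pips and 1 pip from the near side to the far side, so it reads about 1. I'll line up with the counter and measure the ridges.

```bash
python3 -c "
from h import *
print(go([.385,-.162,.19],0))"
```

```text
(array([ 0.0589, -0.2597,  0.06  ]), array([-0.0002, -0.    ,  0.1099]))
```

>>> {"op": "jog_arm", "data": {
  "motion": "0 0.02 -0.09 0 0 0 0.05; 0 0.04 -0.18 0 0 0 0.109; 0 0.06 -0.26 0.05 0 0 0.109; 0 0.06 -0.26 0.06 0 0 0.109; 0 0.06 -0.26 0.06 0 0 0.109"
}}

```text
time: 48.22
tool_pos: [0.3852, -0.1618, 0.1897]
tool_rot: [-0.0, 1.0, 0.001, -0.0]
contact_force: [-0.1, 0.2, 0.3]
gripper_width: -0.001
grasp_force: 0.0
```

Run:
```python
from h import *
s=state();print(s['tool_pos'],go([.385,-.162,.19],0))
f=grab_frame('wrist');W=world(f);np.save('W6.npy',W)
cv2.imwrite('pics/w6.png',cv2.resize(f['color'][0:300,170:470,::-1],None,fx=2,fy=2))
m=(abs(W[...,0]-.475)<.1)&(abs(W[...,1]+.162)<.08)
k=m&(abs(W[...,2]-.062)<.004)
print('housing',cv2.minAreaRect(W[k][:,:2].astype(np.float32)))
k=m&(W[...,2]>.066)&(abs(W[...,1]+.162)<.022)
p=W[k];q=(p[:,1]>-.172)&(p[:,1]<-.152)
print('wheel y',np.percentile(p[:,1],[1,99]))
x=p[q]; 
for b in np.arange(.43,.53,.003):
    j=(x[:,0]>=b)&(x[:,0]<b+.003)
    if j.sum()>3: print(round(b+.0015,4),np.percentile(x[j,2],[10,50,95]).round(4),j.sum())
print([(round(float(o['p']),2),np.round(o['at'],4).tolist()) for o in place_of('wrist','wheel_axle')[:2]])
```

```text
[ 0.38517203 -0.16177987  0.18972446] (array([-0.0003,  0.0004, -0.0006]), array([-0.0001,  0.0006,  0.0012]))
housing ((0.47116819024086, -0.1616261899471283), (0.09024693071842194, 0.12264908105134964), 89.86235809326172)
wheel y [-0.18322405 -0.1411922 ]
0.4315 [0.0663 0.0664 0.0669] 6
0.4345 [0.067  0.0678 0.0688] 138
0.4375 [0.0663 0.067  0.0681] 99
0.4405 [0.0662 0.0664 0.0675] 49
0.4435 [0.0665 0.0687 0.0706] 104
0.4465 [0.0707 0.0735 0.0755] 120
0.4495 [0.075  0.0764 0.0782] 149
0.4525 [0.0909 0.3326 0.3326] 1463
0.4555 [0.09   0.0911 0.0924] 158
0.4585 [0.0887 0.0913 0.0931] 161
0.4615 [0.0838 0.0854 0.0879] 129
0.4645 [0.0838 0.0848 0.0861] 177
0.4675 [0.0846 0.0856 0.0866] 172
0.4705 [0.0852 0.0861 0.0876] 161
0.4735 [0.0855 0.0865 0.0879] 160
0.4765 [0.0853 0.0862 0.0876] 164
0.4795 [0.0851 0.0861 0.0871] 174
0.4825 [0.0843 0.0853 0.0862] 172
0.4855 [0.0845 0.0871 0.0908] 212
0.4885 [0.091  0.0926 0.0942] 201
0.4915 [0.091  0.092  0.0931] 163
0.4945 [0.0786 0.0794 0.0807] 65
0.4975 [0.0764 0.078  0.0796] 157
0.5005 [0.0735 0.0752 0.0775] 126
0.5035 [0.07   0.0715 0.0733] 123
0.5065 [0.0668 0.068  0.0696] 153
0.5095 [0.0676 0.0688 0.0703] 173
0.5125 [0.0688 0.0702 0.0715] 177
0.5155 [0.0683 0.0704 0.0719] 85
[(0.71, [0.4747, -0.1619, 0.0509])]
```

View pics/w6.png

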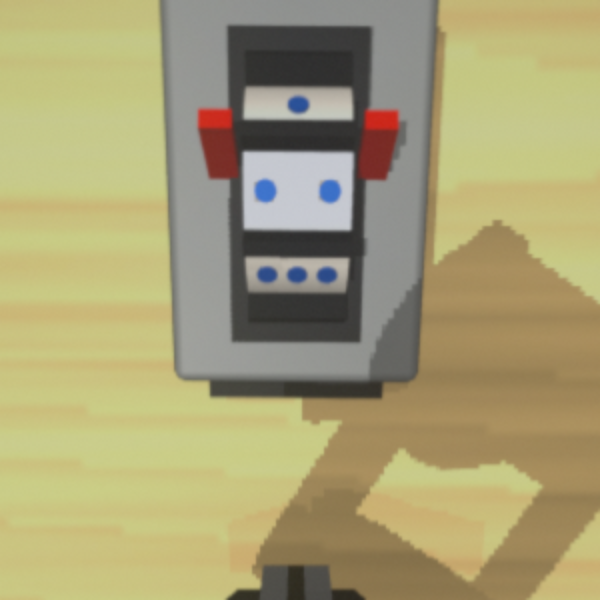

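The wheel's "2" flat is at the top, at (298,190). The ridges lean ±22°, so the reading is about 1.5, with the axle at x≈0.474, y≈-0.162. First I'll push the near ridge upright to reach 2.

>>> {"op": "jog_arm", "data": {
  "motion": "0 0.04 0 0.05 0 0 0; 0 0.09 0 0.1 0 0 0; 0 0.09 0 0.17 0 0 0; 0 0.09 0 0.211 0 0 0; 0 0.09 0 0.211 0 0 0"
}}

```text
time: 48.95
tool_pos: [0.4291, -0.1619, 0.0832]
tool_rot: [-0.001, 1.0, -0.0, -0.002]
contact_force: [-0.3, -0.2, 0.1]
gripper_width: 0.001
grasp_force: 0.0
```

>>> {"op": "jog_arm", "data": {
  "motion": "0 0.025 0 0 0 0 0; 0 0.035 0 -0.003 0 0 0; 0 0.045 0 -0.007 0 0 0; 0 0.054 0 -0.011 0 0 0; 0 0.061 0 -0.012 0 0 0"
}}

```text
time: 49.58
tool_pos: [0.4608, -0.1616, 0.0908]
tool_rot: [0.0, 1.0, 0.001, 0.0]
contact_force: [-2.6, -2.0, 0.8]
gripper_width: 0.001
grasp_force: 1.4
```

>>> {"op": "jog_arm", "data": {
  "motion": "0 0 0 0 0 0 0; 0 0 0 0 0 0 0; 0 0 0 0 0 0 0; 0 0 0 0 0 0 0; 0 -0.004 0 0 0 0 0"
}}

```text
time: 50.2
tool_pos: [0.4585, -0.1614, 0.0905]
tool_rot: [-0.0, 1.0, 0.001, 0.0]
contact_force: [0.4, -0.2, -0.0]
gripper_width: 0.003
grasp_force: 0.0
```

>>> {"op": "jog_arm", "data": {
  "motion": "0 0 0 -0.04 0 0 0; 0 -0.04 0 -0.04 0 0 0; 0 -0.077 0 -0.04 0 0 0; 0 -0.08 0 0 0 0 0; 0 -0.08 0 0.034 0 0 0"
}}

```text
time: 50.82
tool_pos: [0.4183, -0.1615, 0.0729]
tool_rot: [0.0, 1.0, 0.0, 0.0]
contact_force: [-0.4, -1.1, -0.3]
gripper_width: -0.001
grasp_force: 0.0
```

Run:
```python
from h import *
s=state();print(s['tool_pos'],s['contact_force'],[go(q,0)[0] for q in [[.4294,-.162,.073],[.4383,-.162,.081],[.4489,-.162,.087],[.4605,-.162,.0905]]])
f=grab_frame('scene');W=world(f)
m=(abs(W[...,0]-.475)<.05)&(W[...,2]>.088)&(abs(W[...,1]+.162)<.017)&(W[...,2]<.1)
print(m.sum(),np.percentile(W[m],[5,50,95],axis=0).round(4) if m.sum() else '')
```

```text
[ 0.41828802 -0.16152057  0.07294434] [-0.41531103 -1.14759359 -0.26760814] [array([ 0.0222,  0.001 , -0.0001]), array([ 0.04  ,  0.001 , -0.0161]), array([ 0.0612,  0.001 , -0.0281]), array([ 0.0844,  0.001 , -0.0351])]
67 [[ 0.4258 -0.1744  0.0886]
 [ 0.4716 -0.1623  0.0927]
 [ 0.4796 -0.1477  0.0985]]
```

>>> {"op": "jog_arm", "data": {
  "motion": "0 0.022 0 0 0 0 0; 0 0.04 0 -0.016 0 0 0; 0 0.05 0 -0.023 0 0 0; 0 0.061 0 -0.028 0 0 0; 0 0.073 0 -0.033 0 0 0"
}}

```text
time: 51.5
tool_pos: [0.4553, -0.1615, 0.0903]
tool_rot: [0.0, 1.0, 0.001, -0.0]
contact_force: [-2.8, 1.1, -2.2]
gripper_width: 0.006
grasp_force: 1.3
```

>>> {"op": "jog_arm", "data": {
  "motion": "0 0.006 0 -0.002 0 0 0; 0 0.011 0 -0.002 0 0 0; 0 0.011 0 -0.002 0 0 0; 0 0.011 0 -0.002 0 0 0; 0 0.007 0 -0.002 0 0 0"
}}

```text
time: 52.12
tool_pos: [0.459, -0.1617, 0.0914]
tool_rot: [0.0, 1.0, 0.001, 0.001]
contact_force: [0.3, -0.7, -0.0]
gripper_width: 0.002
grasp_force: 0.0
```

>>> {"op": "jog_arm", "data": {
  "motion": "0 0 0 -0.04 0 0 0; 0 -0.04 0 -0.04 0 0 0; 0 -0.077 0 -0.04 0 0 0; 0 -0.08 0 0 0 0 0; 0 -0.08 0 0.034 0 0 0"
}}

```text
time: 52.75
tool_pos: [0.4186, -0.1617, 0.0737]
tool_rot: [0.0, 1.0, 0.0, 0.001]
contact_force: [-0.2, -0.1, 0.6]
gripper_width: 0.006
grasp_force: 0.0
```

Run:
```python
from h import *
s=state();print(s['tool_pos'],s['contact_force'],[go(q,0)[0] for q in [[.4294,-.162,.073],[.4605,-.162,.0905]]])
```

```text
[ 0.41859955 -0.1616851   0.07373785] [-0.24778619 -0.08806461  0.63556817] [array([0.0216, 0.0006, 0.0015]), array([ 0.0838,  0.0007, -0.0334])]
```

>>> {"op": "jog_arm", "data": {
  "motion": "0 0.022 0 0 0 0 0; 0 0.04 0 -0.015 0 0 0; 0 0.05 0 -0.022 0 0 0; 0 0.061 0 -0.027 0 0 0; 0 0.073 0 -0.032 0 0 0"
}}

```text
time: 53.38
tool_pos: [0.4553, -0.1615, 0.0903]
tool_rot: [0.0, 1.0, 0.001, -0.0]
contact_force: [-2.3, -0.4, -2.8]
gripper_width: 0.003
grasp_force: 1.3
```

>>> {"op": "jog_arm", "data": {
  "motion": "0 0.006 0 -0.001 0 0 0; 0 0.011 0 -0.001 0 0 0; 0 0.011 0 -0.001 0 0 0; 0 0.011 0 -0.001 0 0 0; 0 0.007 0 -0.001 0 0 0"
}}

```text
time: 54.0
tool_pos: [0.4588, -0.1616, 0.0908]
tool_rot: [0.0, 1.0, 0.001, 0.001]
contact_force: [0.3, 0.3, 0.2]
gripper_width: -0.001
grasp_force: 0.0
```

>>> {"op": "jog_arm", "data": {
  "motion": "0 0 0 -0.08 0 0 0; 0 -0.05 0 -0.16 0 0 0; 0 -0.15 0 -0.2 0 0 0; 0 -0.15 0 -0.2 0 0 0; 0 -0.15 0 -0.2 0 0 0"
}}

```text
time: 54.62
tool_pos: [0.3836, -0.1616, 0.1904]
tool_rot: [0.0, 1.0, 0.0, 0.0]
contact_force: [0.0, -0.3, -0.6]
gripper_width: -0.004
grasp_force: 0.0
```

Run:
```python
from h import *
tray()
f=grab_frame('wrist');W=world(f)
cv2.imwrite('pics/w7.png',cv2.resize(f['color'][0:300,170:470,::-1],None,fx=2,fy=2))
m=(abs(W[...,0]-.475)<.06)&(abs(W[...,1]+.162)<.01)&(W[...,2]>.066)&(W[...,2]<.1)
x=W[m]
for b in np.arange(.43,.53,.003):
    j=(x[:,0]>=b)&(x[:,0]<b+.003)
    if j.sum()>3: print(round(b+.0015,4),np.percentile(x[j,2],[50,95]).round(4))
for t in ["mug","glue_bottle","cone_orange","cone_black","pattern_weight","chalk_jar","tape_roll"]: print(t,[np.round(o['at'],3).tolist() for o in place_of('top',t)[:1]])
```

```text
tray ((0.4985276162624359, -0.36772263050079346), (0.19324490427970886, 0.1428648978471756), 9.02721881866455)
0.75 (array([0.7503, 0.1351]), array([0.0404, 0.0383]), 23.3, 0.06) lane [0.125 0.239] [155. 157. 155.]
0.64 (array([ 0.501 , -0.3662]), array([0.1055, 0.0538]), 10.0, 0.0153) lane [-0.396  0.035] [159. 158.  83.]
0.4405 [0.0798 0.0811]
0.4435 [0.0817 0.0832]
0.4465 [0.0795 0.0811]
0.4495 [0.0772 0.0787]
0.4525 [0.0788 0.0813]
0.4555 [0.0809 0.0829]
0.4585 [0.0825 0.0842]
0.4615 [0.0839 0.0855]
0.4645 [0.0853 0.0872]
0.4675 [0.0858 0.0874]
0.4705 [0.0907 0.0962]
0.4735 [0.0952 0.0964]
0.4765 [0.0863 0.0955]
0.4795 [0.0863 0.0881]
0.4825 [0.0857 0.0872]
0.4855 [0.0845 0.0857]
0.4885 [0.0833 0.0847]
0.4915 [0.0822 0.0841]
0.4945 [0.0804 0.0831]
0.4975 [0.0794 0.0818]
0.5005 [0.0821 0.0839]
0.5035 [0.0843 0.0857]
0.5065 [0.0827 0.084 ]
mug [[0.743, 0.248, -0.001]]
glue_bottle [[0.405, 0.566, 0.001]]
cone_orange [[0.719, -0.266, 0.002]]
cone_black [[0.739, -0.132, -0.001]]
pattern_weight [[0.702, -0.018, 0.001]]
chalk_jar [[0.752, 0.142, -0.001]]
tape_roll []
```

View pics/w7.png

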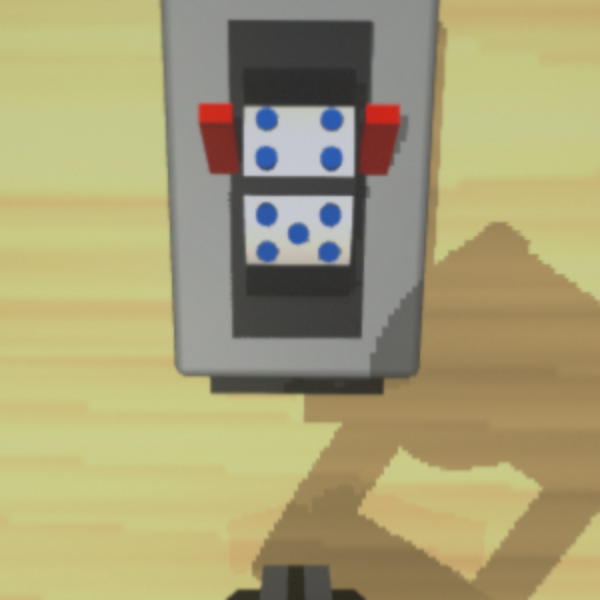

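The wheel shows 4 pips at (298,140) between the red pointers with a ridge upright, and the four stacked plates still lie flat in the tray. Handing in.

```bash
python3 -c "
from plant import *
print(job_done())"
```

```text
the job is handed in; nothing more can be done
None
```

All four templates (orange, white, blue, yellow) lie stacked flat in the red tray, the counter reads 4 between the red pointers, and I've handed the job in at about 55 s of robot time; the last check found six of the seven bystanders where they started, while the tape roll, which the arm never went near, wasn't detected.

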